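# Load the parts cleaner, start its lid in the thread and set the timer

### The job

Put every fork clamp and T-shaped metal connector that lies on the worktop into the open pot of the small parts cleaner. Then set the lid on the pot, turn it backward (anticlockwise from above) until it drops into the start of its thread, and screw it clockwise down to its hard stop. Finally set the timer dial to its fifth click from the anticlockwise end stop, and leave the other things on the worktop where they are.

Things in the scene. Friction and masses are not known exactly. Their poses are not given: they have to be found in the camera images.
- cleaner: small parts cleaner, fixed to the worktop: base plate 255 x 126 x 12 mm, on it an open, empty steel pot and a white control block (98 x 112 mm, top at 48 mm) with the timer dial. Origin: centre of the plate's underside, on the worktop; x points from the dial to the pot, z up. Pot axis at x = +62 mm, dial axis at x = -68 mm. Pot: inner diameter 76 mm, floor 18 mm high, rim 64.5 mm
- pot (a point): centre of the pot's mouth, on the pot axis at rim height, 64.5 mm above the worktop. The neck is 84 mm across with a chamfered rim
- thread (a point): on the pot axis, 50 mm above the worktop. Three ramps run round the neck, a 26 degree gap (thread start) before each; at angles not given. A lid pin on top of a ramp jams at a rib if turned forward; turned backward (at most 115 degrees) it climbs up to 8 mm, falls 9 mm into a gap and a rib stops it. Forward from there it runs 85 degrees under the ramp, 8 mm down, to a stop
- dial_grip (a point): on the dial's axis, at the middle of the top face of its grip bar, 76 mm above the worktop. The bar is 12 mm wide, 42 mm long and spans 54 to 76 mm above the worktop; the point's x axis points along the bar to the end with the pointer (white line) and turns with the dial, z up
- dial (a joint): timer dial angle in rad: 0 at the anticlockwise end stop, growing clockwise seen from above, to 4.19 at the other stop. Clicks are 0.524 rad (30 degrees) apart, counted from the end stop as 0, so the fifth is 2.62. Left between two clicks it springs to the nearer one (peak torque about 0.07 N m). It starts at click 0, 1 or 2
- lid: grey screw lid, mouth down on the worktop, 112 mm across, 32 mm high, 0.22 kg. Origin on its axis at its underside, z up. Grip bar on top 62 mm long (x), 14 wide (y), from 32 to 56 mm up. Three pins inside point in. Origin above the worktop: 48 to 58 mm when set on the pot, 48 in the thread start, 40 home. In a slack grip it drops by its weight. Right-hand thread: forward is clockwise
- clamp_a: fork clamp to be cleaned: black flat slotted bar 26 x 52 x 8 mm (x, y, z), 40 g, origin at the centre of its underside; may be absent
- clamp_b: second fork clamp, the same; may be absent
- tee: T-shaped metal coaxial connector to be cleaned, 33 x 48 x 14 mm, 40 g. Origin at the middle of its extents on the underside; the through arm lies along y at x = -9 mm, the 14 mm thick stem points to +x and ends at x = +17 mm (grip the stem across y at x = +13 mm); may be absent
- vial: small clear vial, 19 mm diameter, 45 mm high, a bystander, to be left alone
- screwdriver: blue screwdriver, 185 mm long, a bystander, to be left alone

How it is judged:
By the outcome, as a careful person would: the job done as asked, in the order asked, and still so for the second after the job is handed in, with the robot touching nothing.
Of clamp_a, clamp_b, tee only 2 to 3 are there at a start; the rules pass over those that are not, and their reading is None.
At some moment in a run one of clamp_a, clamp_b, tee may be knocked a few centimetres aside while the robot is not near it.
Once in a run the grip may slacken for a moment while it holds something.
It also fails if it takes over 210 s, if anything falls off the work surface, if the arm or the gripper's body presses on something with over 40 N, if the wrist force passes 120 N, or if a joint passes its speed limit or range.

### The arm

A 7-joint arm with a two-finger parallel gripper is mounted at the origin on a cart in front of the work surface, level with it; the furniture and walls round the work are solid. World frame = base frame: x ahead of the robot, y to its left, z up, the work surface at z = 0. Lengths are in m, angles in rad, forces in N, time in s.
With the tool pointing down it reaches from about 0.35 to 0.9 m from the base axis. Payload 8.1 kg.
Tool frame: the origin (TCP) lies midway between the tips of the shut fingers; the grasp point (between the pads) lies 19 mm behind it; z points along the fingers, x is the direction in which the jaws open and shut, and the axes are right-handed (so a half turn about z gives the same grasp; the last joint's range is limited). The gripper opens to 92 mm and grips with 3 to 60 N. Pads are 19 mm wide; open, the fingers measure 130 mm over their backs; the gripper's body (75 mm by 190 mm) begins 47 mm behind the grasp point.
Start: joints at [1.098, 0.434, 0.025, 1.573, -0.012, 1.134, -0.075], TCP at [0.226, -0.583, 0.227] pointing down, gripper open.
Joint ranges: [-2.62, 2.62], [-0.44, 2.09], [-1.27, 1.32], [0.08, 2.57], [-1.32, 4.46], [0.12, 2], [-2.74, 2.74]. Speed limits (rad/s): [2.22, 2.22, 3.01, 3.01, 3.14, 3.14, 3.14].

### API

Orientations are given as a rotation vector (axis times angle).
In Python, from cell import arm gives the robot as it stands. The module is installed in compiled form; this text tells all that it offers.
- The arm moves only by the tool play_rows, never from a script. Its argument "motion" is a list of rows, each a list of 7 numbers: the gripper's target within -1 to 1 (fully open at 1, half-way at 0, shut at -1), then the shift along the tool's x, y, z in mm, then the turn, a rotation vector about the tool's x, y, z in rad. In form: [[claw, tx, ty, tz, ax, ay, az], ...]. A call has 1 to 10 rows; each row is the pose to reach, as a shift and turn from the pose measured when the call began, along the tool's axes at that moment; what a row does not reach only later rows make up. A row lasts 1/10 s, in which the tool goes at most 50 mm and 8.59 degrees, less where a joint would pass 70% of its speed; a pose out of reach is approached as far as the arm can. A call with a gripper value outside its range is refused whole. The fingers move at their own pace and stop on an object; "force" is the grip in N (left out, the last holds). Time passes only in rows, so rows that repeat a pose let the fingers close. It gives the time, the measured TCP pose, the force and the opening at its end, in the units of the state.
- arm.observe(): the state, without advancing time (a new reading comes with each control period).
- arm.get_image(name): name is "scene" or "side" or "wrist"; returns a dict with "img" (420x560x3 uint8, blue, green, red), "depth" (420x560 float32, m along the optical axis (not along the pixel's ray), 0 where there is no reading), "K" (3x3 intrinsics, pixels), "rvec" (rotation vector, rad) and "tvec" (3), from world to camera coordinates, as OpenCV has them. Camera axes: x right, y down, z forward; pixel columns grow to the right and rows downward; lengths in m; the calibration is good to about 2 mm. The wrist camera is an equidistant fisheye: a pixel r from the principal point sees the ray r / f radians off the axis. A picture is of the moment at which its call begins.
- arm.sign_off(): hands the job in, once; it reports no verdict.
Trained networks look in a picture, given as the dict that the camera call returned (one of the last four; its "shot" number tells which), for a name from the list of things; names that differ only in an ending like _2 or _b are one class to them, and where a whole thing is asked for, a point or a joint stands for the part that bears it (a point fixed in the world has none). Each returns a list of dicts, best first, with "score" (0 to 1); they miss things now and then, are a little off and sometimes report something else, mostly with a low value. They report only what shows in the picture. A call takes as long as a camera call.
- arm.look_for(picture, query): "box" ([left, top, width, height] as shares, 0 to 1, of the picture: columns of its width, rows of its height, round what is visible of it).
The state is a dict: "clock": time; "joints": joint angles; "dq": joint speeds; "joint_efforts": joint torques, N m; "position": TCP position; "ee_rot": TCP orientation; "force": force on the tool from outside, world axes, zero at the start; "ft_torque": the same for the moment, N m; "width": opening from 0.0 (shut) to 1.0 (fully open).
Only numpy, scipy, OpenCV 4.12 (cv2) and the standard library are available. Lean on these libraries where they do the work, as an engineer would, in place of code of your own. Each camera call takes 0.05 s, during which the arm holds its last target. There are 200 camera calls.

## Working session

There is one attempt and no reset: what is moved stays moved. The work goes in short steps, Python scripts to look and compute and a tool call to move; the robot and the scene stay as the last step left them, time stands still between calls to the robot, and variables do not carry over. Pictures are saved under pics/ and viewed, on a budget of 14 in all, crops included, one or two more only if the job needs it, and the job is handed in when it is done.

Besides the shell and the picture viewer there is one more tool, called after "Call:" in YAML: its name, and indented under it one key for each argument. play_rows: Moves the arm, as the interface text tells. Its arguments: {"type":"object","properties":{"motion":{"type":"array"},"force":{"type":"number"}},"required":["motion"]}

```bash
mkdir -p pics; cat > h.py <<'E'
import numpy as np, cv2
from cell import arm
from scipy.spatial.transform import Rotation as R
def shot(n, save=None):
    p=arm.get_image(n)
    if save: cv2.imwrite('pics/'+save,p['img'])
    return p
def cloud(p):
    # world xyz per pixel
    d=p['depth'];K=p['K'];h,w=d.shape
    u,v=np.meshgrid(np.arange(w),np.arange(h))
    x=(u-K[0,2])/K[0,0];y=(v-K[1,2])/K[1,1]
    c=np.stack([x*d,y*d,d],-1)
    Rm=R.from_rotvec(np.ravel(p['rvec'])).as_matrix()
    return (c-np.ravel(p['tvec']))@Rm
def looks(p,names):
    C=cloud(p)
    for q in names:
        for r in arm.look_for(p,q)[:4]:
            l,t,w,h=r['box'];H,W=p['depth'].shape
            u=(l+w/2)*W;v=(t+h/2)*H
            print(q,round(r['score'],2),np.round([l*W,t*H,w*W,h*H]).astype(int),np.round(C[int(min(v,H-1)),int(min(u,W-1))],3))
def togo(pos,yaw=None):
    """shift in tool axes mm and turn so TCP at pos, tool down with jaw axis at world yaw"""
    s=arm.observe();Rt=R.from_rotvec(s['ee_rot'])
    t=Rt.inv().apply(np.array(pos)-s['position'])*1000
    if yaw is None: return np.round(t,1),None
    best=None
    for k in (0,np.pi):
        T=R.from_matrix(np.array([[np.cos(yaw+k),np.sin(yaw+k),0],[np.sin(yaw+k),-np.cos(yaw+k),0],[0,0,-1.]]).T if 0 else np.column_stack([[np.cos(yaw+k),np.sin(yaw+k),0],[np.sin(yaw+k),-np.cos(yaw+k),0],[0,0,-1.]]))
        r=(Rt.inv()*T).as_rotvec()
        print(' togo',np.round(t,1),np.round(r,3),'j7',round(s['joints'][6],2))
def st():
    s=arm.observe()
    print('t',round(s['clock'],2),'pos',np.round(s['position'],4),'rot',np.round(s['ee_rot'],3),'jawyaw',np.round(np.arctan2(*R.from_rotvec(s['ee_rot']).as_matrix()[[1,0],0]),3),'F',np.round(s['force'],1),'M',np.round(s['ft_torque'],2),'w',round(s['width'],3),'q',np.round(s['joints'],2))
E
python3 - <<'E'
from h import *
st()
names=['cleaner','lid','clamp_a','tee','vial','screwdriver','dial_grip']
P=[]
for n in('scene','side'):
    p=shot(n);P.append(p['img']);print(n,p['K'].ravel()[[0,4,2,5]],np.round(-R.from_rotvec(np.ravel(p['rvec'])).as_matrix().T@np.ravel(p['tvec']),2));looks(p,names)
    cv2.imwrite(f'pics/{n}0.png',cv2.resize(p['img'],(800,600)))
    np.save(n+'0.npy',cloud(p)); cv2.imwrite(n+'_raw.png',p['img'])
E
```

```text
t 0.0 pos [ 0.2257 -0.5823  0.226 ] rot [-2.591e+00  1.775e+00  2.000e-03] jawyaw -1.201 F [-0.8  0.7  0.7] M [-0.    0.01  0.01] w 0.997 q [ 1.1   0.44  0.02  1.57 -0.01  1.13 -0.08]
scene [391.67230921 391.67230921 282.34634513 209.20422845] [-0.08  0.46  0.62]
cleaner 0.85 [351 164  71  64] [ 0.426 -0.314  0.049]
lid 0.82 [175 291  58  60] [0.376 0.271 0.033]
clamp_a 0.72 [282 250  21  20] [0.42  0.023 0.01 ]
clamp_a 0.52 [246 280  20  24] [0.39  0.143 0.011]
tee 0.64 [257 209  15  14] [-0.083  0.461  0.622]
vial 0.4 [312 169   6  20] [ 0.64  -0.25   0.026]
vial 0.26 [353 165  71  66] [ 0.414 -0.307  0.049]
screwdriver 0.62 [315 251  34  22] [ 0.353 -0.038  0.021]
dial_grip 0.7 [386 180  15  19] [ 0.406 -0.311  0.076]
dial_grip 0.25 [259 212  13  13] [ 0.588 -0.029  0.008]
side [419.31380536 419.31380536 277.26103557 211.71192106] [0.04 0.72 0.85]
cleaner 0.84 [316 150  67  57] [ 0.388 -0.188  0.141]
lid 0.6 [232 293  49  50] [0.38  0.275 0.031]
clamp_a 0.69 [269 274  24  19] [0.402 0.142 0.005]
clamp_a 0.54 [289 247  22  12] [0.418 0.022 0.005]
vial 0.41 [282 165   7  12] [ 0.642 -0.253  0.028]
screwdriver 0.6 [319 229  24  29] [ 0.356 -0.045  0.02 ]
dial_grip 0.58 [356 166   7  14] [ 0.406 -0.314  0.076]
```

View pics/scene0.png

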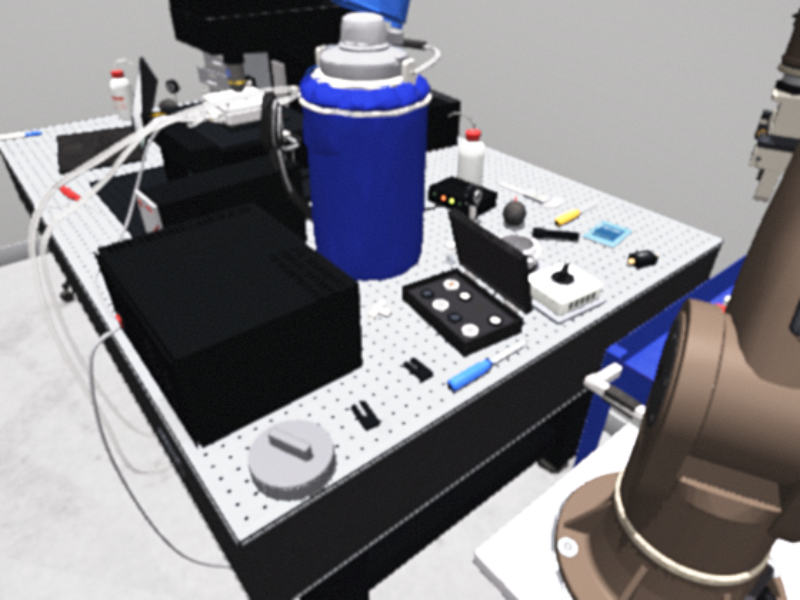

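View pics/side0.png

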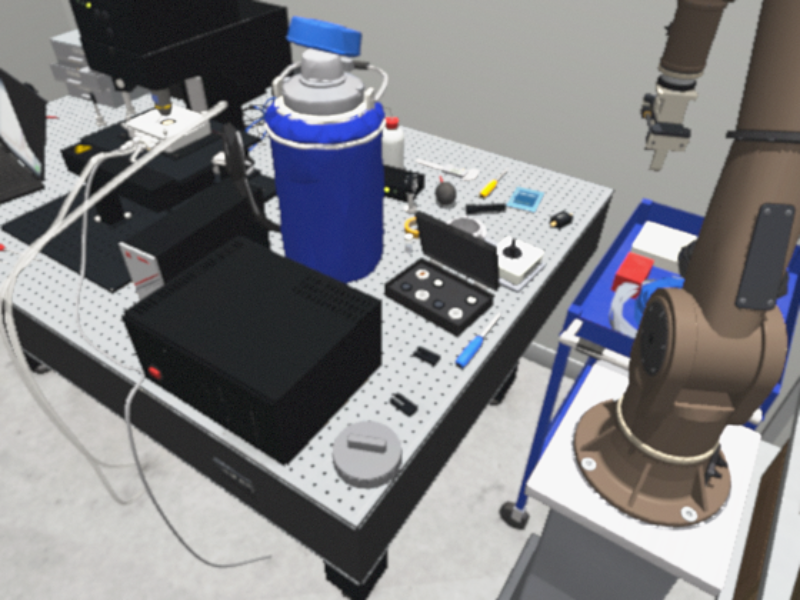

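Scene: lid at (290,455), clamps at (367,415) and (417,368), a light tee near (378,308). The cleaner, at (565,285), stands behind an open case with an upright lid. Next I'll map the obstacles.

```bash
python3 - <<'E'
from h import *
g={}
img=np.zeros((600,800,3),np.uint8); zb=np.full((600,800),-1.)
for n in('scene','side'):
    C=np.load(n+'0.npy').reshape(-1,3);I=cv2.imread(n+'_raw.png').reshape(-1,3)
    m=(C[:,0]>.2)&(C[:,0]<1.0)&(abs(C[:,1])<.6)&(C[:,2]<.6)&(C[:,2]>-.03)
    for c,i in zip(C[m],I[m]):
        k=(int(round(c[0]/.04)),int(round(c[1]/.04)));g[k]=max(g.get(k,0),c[2])
        # u = left->right is -y, v up is x
        u=int((.55-c[1])*700);v=int((.95-c[0])*800)
        if 0<=u<798 and 0<=v<598:
            zz=zb[v:v+3,u:u+3];mm=zz<c[2];img[v:v+3,u:u+3][mm]=i;zz[mm]=c[2]
cv2.imwrite('pics/top.png',img)
ys=range(13,-15,-1)
print('x\\y',*['%4d'%(y*4) for y in ys])
for x in range(24,5,-1):print('%3d'%(x*4),*['%4d'%(g[(x,y)]*1000) if (x,y) in g else '   .' for y in ys])
E
```

```text
x\y   52   48   44   40   36   32   28   24   20   16   12    8    4    0   -4   -8  -12  -16  -20  -24  -28  -32  -36  -40  -44  -48  -52  -56
 96    .    .    .    .    8    2    2  189  190  189  190  190  189  190  325  228   31    7    .    .    .    .    .    .    0    0  193    .
 92    .    .    .    .    8    3    .  189  189  190  190  189  189  327  328  220    3    .    .    .    .    .    .    1   45   49  198  197
 88    .    .    .    .   11    2    .  189  189  189  189  189  279  328  326  400  409  401  407    .    .    .    0   49   51   50  156  187
 84    .    .    .    .  173  173  172  173  173  173  173  173    .    .  368  409  483  511  465  405    .    .   12   48   50   50  116  122
 80    .    .    0   16  175  174  174  174  174  174  174  173    .    .  379  510  532  522  509  416  416    3    2   41   51   51   51    3
 76    .    .    .    .  174  174  173  174  174  174  174  174    .  300  379  521  533  524  505  491  416    2    5  103   49   50   51    3
 72    .    .    .    .  173  175  173  173  173  174  174  174    .    .  376  498  526  51
[... 1079 characters left out ...]
   .    3   34   58   56   35   11   11    3   10   10    3   36   37  167  168    4   52   79   76   48    3    3    3   25
 36    .    .    .    .    3   34   58   57   34   10   10    3    2   23   23   21   15   16    8    3   50   50   50   46    2    3    2   23
 32    .    .    .    .    2   20   34   34    2    2    2    2    3    2    4    3    2    2    2    3    2    1    2    3    3    3    2    3
 28    .    .    .    .    .    .    .    .    .    .    .    .    .    .    .    .    .    .    .    .    .    .    .    .    .    .    .  544
 24    .    .    .    .    .    .    .    .    .    .    .    .    .    .    .    .   40   46   57   57   53   53   53   53   52  336  550  552
```

View pics/top.png

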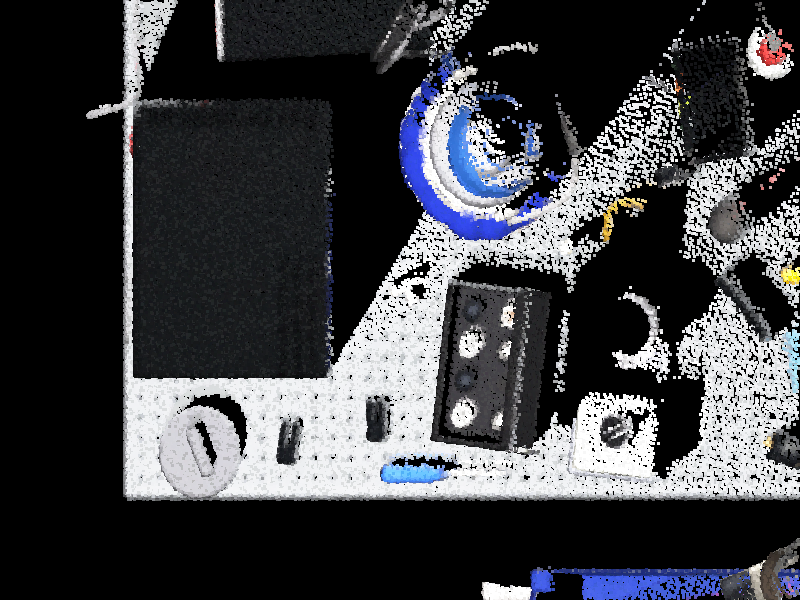

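Mapped: lid about (0.38,0.27), clamps about (0.40,0.14) and (0.42,0.02), tee about (0.59,-0.03). Pot about (0.535,-0.36), dial about (0.405,-0.315). The upright case lid at y≈-0.19 is 0.17 high and the dewar is at (0.78,-0.13). I'll look at the cleaner with the wrist camera first.

```bash
python3 - <<'E'
from h import *
togo([.45,-.34,.35],-.65)
E
```

```text
togo [-145.4 -296.7 -123.3] [ 0.    -0.    -0.551] j7 -0.08
 togo [-145.4 -296.7 -123.3] [-0.   -0.    2.59] j7 -0.08
```

Call:
play_rows:
  motion:
    - [1, 0, 0, -50, 0, 0, 0]
    - [1, -10, -20, -90, 0, 0, -0.1]
    - [1, -40, -60, -123, 0, 0, -0.2]
    - [1, -60, -110, -123, 0, 0, -0.3]
    - [1, -85, -160, -123, 0, 0, -0.4]
    - [1, -110, -210, -123, 0, 0, -0.5]
    - [1, -130, -255, -123, 0, 0, -0.55]
    - [1, -145, -297, -123, 0, 0, -0.55]
    - [1, -145, -297, -123, 0, 0, -0.55]
    - [1, -145, -297, -123, 0, 0, -0.55]

```text
clock: 1.8
position: [0.4531, -0.3369, 0.3497]
ee_rot: [-2.978, 0.995, -0.001]
force: [-0.6, -0.2, 0.1]
width: 1.001
```

```bash
cat >> h.py <<'E'
def wcloud(p):
    d=p['depth'];K=p['K'];h,w=d.shape
    u,v=np.meshgrid(np.arange(w),np.arange(h))
    a=(u-K[0,2])/K[0,0];b=(v-K[1,2])/K[1,1];r=np.hypot(a,b)+1e-9
    k=np.tan(np.minimum(r,1.5))/r
    c=np.stack([a*k*d,b*k*d,d],-1)
    Rm=R.from_rotvec(np.ravel(p['rvec'])).as_matrix()
    o=(c-np.ravel(p['tvec']))@Rm; o[d<=0]=np.nan; return o
def top(p,C,x0,x1,y0,y1,s,name,zmax=.3):
    """orthographic view: right=-y, up=+x ; s px per m"""
    H=int((x1-x0)*s);W=int((y1-y0)*s);im=np.zeros((H,W,3),np.uint8);Z=np.full((H,W),np.nan)
    c=C.reshape(-1,3);I=p['img'].reshape(-1,3)
    ok=np.isfinite(c).all(1);c=c[ok];I=I[ok];m=(c[:,2]<zmax);c=c[m];I=I[m]
    o=np.argsort(c[:,2])
    U=((y1-c[o,1])*s).astype(int);V=((x1-c[o,0])*s).astype(int);k=(U>=0)&(U<W)&(V>=0)&(V<H)
    im[V[k],U[k]]=I[o][k];Z[V[k],U[k]]=c[o][k][:,2]
    if name:cv2.imwrite('pics/'+name,im)
    return im,Z
E
python3 - <<'E'
from h import *
st()
p=shot('wrist','w1.png');print(p['K'].ravel()[[0,4,2,5]],np.round(-R.from_rotvec(np.ravel(p['rvec'])).as_matrix().T@np.ravel(p['tvec']),3))
C=wcloud(p);np.save('w1.npy',C)
for q in('cleaner','lid','dial_grip','vial','clamp_a','tee'):
    for r in arm.look_for(p,q)[:3]:
        l,t,w,h=r['box'];print(q,round(r['score'],2),np.round([l*560,t*420,w*560,h*420]),np.round(C[int((t+h/2)*420),int((l+w/2)*560)],3))
# z-bias on table & fits
c=C.reshape(-1,3);c=c[np.isfinite(c).all(1)]
t=c[(abs(c[:,2])<.012)&(c[:,0]>.33)&(c[:,0]<.7)&(c[:,1]<-.2)&(c[:,1]>-.5)];print('table z',np.median(t[:,2]),len(t))
rim=c[(abs(c[:,2]-.064)<.007)&(np.hypot(c[:,0]-.54,c[:,1]+.36)<.08)];print('rim',len(rim),rim.min(0),rim.max(0))
A=np.c_[2*rim[:,:2],np.ones(len(rim))];s=np.linalg.lstsq(A,(rim[:,:2]**2).sum(1),rcond=None)[0];print('circle',s[:2],np.sqrt(s[2]+s[:2]@s[:2]))
b=c[(c[:,2]>.068)&(c[:,2]<.09)&(np.hypot(c[:,0]-.405,c[:,1]+.315)<.04)];print('bar',len(b),b.mean(0),cv2.minAreaRect((b[:,:2]*1000).astype(np.float32)))
wb=c[(abs(c[:,2]-.049)<.006)&(np.hypot(c[:,0]-.41,c[:,1]+.31)<.09)];print('block',len(wb),cv2.minAreaRect((wb[:,:2]*1000).astype(np.float32)))
E
```

```text
t 1.8 pos [ 0.4531 -0.3369  0.3497] rot [-2.978e+00  9.950e-01 -1.000e-03] jawyaw -0.645 F [-0.6 -0.2  0.1] M [-0.03 -0.04 -0.05] w 1.001 q [ 0.71  0.28 -0.22  1.51  0.06  1.36 -0.16]
[325.1922621  325.1922621  280.00199085 210.21887489] [ 0.499 -0.274  0.508]
cleaner 0.92 [207.  83. 178. 145.] [ 0.482 -0.335  0.011]
dial_grip 0.63 [242. 172.  32.  29.] [ 0.417 -0.33   0.075]
vial 0.72 [343.  45.  17.  18.] [ 0.638 -0.26   0.045]
clamp_a 0.78 [124.   0.  30.  28.] [0.426 0.014 0.001]
table z 0.0005436200685863839 24162
rim 830 [ 0.4944331  -0.39381327  0.05700958] [ 0.59114953 -0.30167887  0.06686655]
circle [ 0.54408128 -0.34375427] 0.04052327621443767
bar 296 [ 0.41586051 -0.33048549  0.07569097] ((415.1938781738281, -330.92047119140625), (12.627717018127441, 42.03449249267578), 22.881729125976562)
block 4266 ((429.8659362792969, -332.45135498046875), (112.42955017089844, 135.95233154296875), 84.3031997680664)
```

View pics/w1.png

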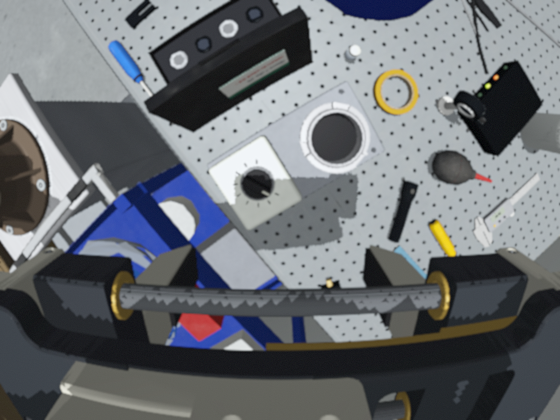

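Wrist view: pot at (335,137), dial at (258,183) and vial at (352,52). One clamp corner shows at top left, (140,10). Pot–dial distance from the fit is 0.130 m, as specified. Next I'll look at the parts on the left.

```bash
python3 - <<'E'
from h import *
togo([.43,.09,.35],1.57)
E
```

```text
togo [-277.7 -330.7   -0.4] [ 0.     0.    -2.223] j7 -0.16
 togo [-277.7 -330.7   -0.4] [ 0.    -0.     0.918] j7 -0.16
```

Call:
play_rows:
  motion:
    - [1, -25, -30, 0, 0, 0, -0.14]
    - [1, -50, -60, 0, 0, 0, -0.28]
    - [1, -75, -90, 0, 0, 0, -0.42]
    - [1, -100, -120, 0, 0, 0, -0.56]
    - [1, -125, -150, 0, 0, 0, -0.7]
    - [1, -150, -180, 0, 0, 0, -0.84]
    - [1, -175, -210, 0, 0, 0, -0.98]
    - [1, -200, -240, 0, 0, 0, -1.12]
    - [1, -225, -270, 0, 0, 0, -1.26]
    - [1, -250, -300, 0, 0, 0, -1.4]

```text
clock: 3.15
position: [0.433, 0.0496, 0.3499]
ee_rot: [2.922, 1.152, 0.0]
force: [0.1, -0.1, -0.2]
width: 0.998
```

```bash
python3 - <<'E'
from h import *
st();togo([.43,.09,.35],1.57)
E
```

```text
t 3.15 pos [0.433  0.0496 0.3499] rot [2.922 1.152 0.   ] jawyaw 0.751 F [ 0.1 -0.1 -0.2] M [ 0.02 -0.17  0.  ] w 0.998 q [ 0.38  0.09 -0.66  1.75  0.06  1.32  0.46]
 togo [ 25.3 -31.6  -0.1] [ 0.001  0.001 -0.819] j7 0.46
 togo [ 25.3 -31.6  -0.1] [ 1.000e-03 -1.000e-03  2.322e+00] j7 0.46
```

Call:
play_rows:
  motion:
    - [1, 10, -10, 0, 0, 0, -0.14]
    - [1, 20, -20, 0, 0, 0, -0.28]
    - [1, 25, -31, 0, 0, 0, -0.42]
    - [1, 25, -31, 0, 0, 0, -0.56]
    - [1, 25, -31, 0, 0, 0, -0.7]
    - [1, 25, -31, 0, 0, 0, -0.82]
    - [1, 25, -31, 0, 0, 0, -0.82]
    - [1, 25, -31, 0, 0, 0, -0.82]

```text
clock: 3.95
position: [0.4302, 0.0888, 0.3499]
ee_rot: [2.226, 2.215, -0.0]
force: [0.9, 0.8, -0.4]
width: 0.998
```

```bash
cat >> h.py <<'E'
def wl(p,C,names,n=3):
    for q in names:
        for r in arm.look_for(p,q)[:n]:
            l,t,w,h=r['box'];print(q,round(r['score'],2),np.round([l*560,t*420,w*560,h*420]),np.round(C[min(419,int((t+h/2)*420)),min(559,int((l+w/2)*560))],3))
def rect(C,xy,rad,zlo,zhi):
    c=C.reshape(-1,3);c=c[np.isfinite(c).all(1)]
    b=c[(c[:,2]>zlo)&(c[:,2]<zhi)&(np.hypot(c[:,0]-xy[0],c[:,1]-xy[1])<rad)]
    if len(b)<5: print('few',len(b));return
    (cx,cy),(w,h),a=cv2.minAreaRect((b[:,:2]*1000).astype(np.float32))
    L=a if w>h else a+90
    print('rect',len(b),np.round([cx,cy],1),'long %.1f short %.1f longyaw %.1f deg'%(max(w,h),min(w,h),L),'zmed %.4f'%np.median(b[:,2]))
    return b
E
python3 - <<'E'
from h import *
st()
p=shot('wrist','w2.png');C=wcloud(p);np.save('w2.npy',C)
wl(p,C,('lid','clamp_a','tee','screwdriver'))
rect(C,(.40,.142),.05,.0045,.015);rect(C,(.426,.02),.05,.0045,.015);rect(C,(.585,-.03),.05,.005,.03);rect(C,(.378,.272),.08,.05,.065);rect(C,(.378,.272),.08,.028,.038)
E
```

```text
t 3.95 pos [0.4302 0.0888 0.3499] rot [ 2.226  2.215 -0.   ] jawyaw 1.566 F [ 0.9  0.8 -0.4] M [ 0.14 -0.18  0.02] w 0.998 q [ 0.38  0.11 -0.76  1.74  0.08  1.32  1.17]
lid 0.72 [199. 248.  27.  21.] [ 0.59  -0.029  0.004]
clamp_a 0.98 [301. 131.  20.  34.] [ 0.402  0.137 -0.001]
clamp_a 0.75 [225. 146.  15.  35.] [ 0.427  0.014 -0.   ]
tee 0.68 [200. 248.  25.  22.] [ 0.59  -0.028  0.009]
screwdriver 0.78 [124. 117. 101.  12.] [ 0.358 -0.073  0.02 ]
rect 485 [399.3 138.8] long 51.6 short 26.6 longyaw 169.8 deg zmed 0.0088
rect 465 [427.1  12.1] long 51.1 short 27.0 longyaw 0.3 deg zmed 0.0089
rect 276 [588.3 -33.9] long 48.4 short 33.4 longyaw 115.1 deg zmed 0.0127
rect 398 [387.9 265.9] long 62.5 short 15.8 longyaw 22.3 deg zmed 0.0559
rect 3323 [387.5 266. ] long 111.0 short 110.4 longyaw 29.6 deg zmed 0.0324
```

View pics/w2.png

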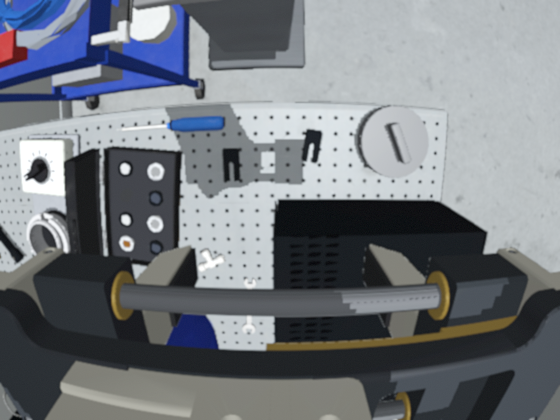

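All sizes match the given ones. Clamp A is at (399,139) mm with yaw -10°, clamp B at (427,12) with yaw 0°, and the tee at (588,-34) with its arm along 115°. The lid bar is at (388,266) with yaw 22°. Clamp A first.

```bash
python3 - <<'E'
from h import *
togo([.3995,.139,.002],np.radians(79.8))
E
```

```text
togo [ 50.  -31.  347.8] [0.001 0.001 0.177] j7 1.17
 togo [ 50.  -31.  347.8] [-1.000e-03  1.000e-03 -2.965e+00] j7 1.17
```

Call:
play_rows:
  motion:
    - [0, 25, -15, 40, 0, 0, 0.09]
    - [0, 50, -31, 90, 0, 0, 0.177]
    - [0, 50, -31, 140, 0, 0, 0.177]
    - [0, 50, -31, 190, 0, 0, 0.177]
    - [0, 50, -31, 240, 0, 0, 0.177]
    - [0, 50, -31, 285, 0, 0, 0.177]
    - [0, 50, -31, 315, 0, 0, 0.177]
    - [0, 50, -31, 335, 0, 0, 0.177]
    - [0, 50, -31, 347, 0, 0, 0.177]
    - [0, 50, -31, 347, 0, 0, 0.177]

```text
clock: 5.2
position: [0.3991, 0.1391, 0.002]
ee_rot: [2.41, 2.014, -0.002]
force: [-1.1, -0.9, 0.0]
width: 0.499
```

Call:
play_rows:
  motion:
    - [-0.4, 0, 0, 0, 0, 0, 0]
    - [-0.6, 0, 0, 0, 0, 0, 0]
    - [-0.6, 0, 0, 0, 0, 0, 0]
    - [-0.6, 0, 0, 0, 0, 0, 0]
    - [-0.6, 0, 0, 0, 0, 0, 0]
  force: 25

```text
clock: 5.7
position: [0.3998, 0.1391, 0.0028]
ee_rot: [2.41, 2.013, -0.0]
force: [-0.7, -0.4, 7.6]
width: 0.278
```

```bash
python3 - <<'E'
from h import *
st()
togo([.3995,.139,.22],-1.0)
E
```

```text
t 5.7 pos [0.3998 0.1391 0.0028] rot [ 2.41   2.013 -0.   ] jawyaw 1.392 F [-0.7 -0.4  7.6] M [-0.04  0.02 -0.03] w 0.278 q [-0.03  0.54 -0.55  2.24  0.59  0.51  0.35]
 togo [  -0.4   -0.  -217.2] [ 2.000e-03 -1.000e-03  2.392e+00] j7 0.35
 togo [  -0.4   -0.  -217.2] [ 0.001  0.001 -0.75 ] j7 0.35
```

Call:
play_rows:
  motion:
    - [-0.6, 0, 0, -20, 0, 0, 0]
    - [-0.6, 0, 0, -60, 0, 0, 0]
    - [-0.6, 0, 0, -110, 0, 0, 0]
    - [-0.6, 0, 0, -160, 0, 0, 0]
    - [-0.6, 0, 0, -205, 0, 0, 0]
    - [-0.6, 0, 0, -240, 0, 0, 0]
    - [-0.6, 0, 0, -250, 0, 0, 0]

```text
clock: 6.4
position: [0.4009, 0.1402, 0.2567]
ee_rot: [2.408, 2.011, 0.008]
force: [-0.2, -0.2, -1.3]
width: 0.275
```

```bash
python3 - <<'E'
from h import *
st()
togo([.544,-.344,.25],1.1)
E
```

```text
t 6.4 pos [0.4009 0.1402 0.2567] rot [2.408 2.011 0.008] jawyaw 1.392 F [-0.2 -0.2 -1.3] M [ 0.09 -0.17  0.01] w 0.275 q [ 0.29  0.16 -0.83  1.94  0.14  1.1   0.79]
 togo [-451.   227.1    7.8] [ 0.007 -0.002  0.292] j7 0.79
 togo [-451.   227.1    7.8] [ 0.003  0.01  -2.85 ] j7 0.79
```

Call:
play_rows:
  motion:
    - [-0.6, -20, 10, 0, 0, 0, 0]
    - [-0.6, -60, 30, 0, 0, 0, 0.05]
    - [-0.6, -105, 53, 0, 0, 0, 0.1]
    - [-0.6, -150, 76, 0, 0, 0, 0.15]
    - [-0.6, -195, 98, 0, 0, 0, 0.2]
    - [-0.6, -240, 121, 0, 0, 0, 0.25]
    - [-0.6, -285, 144, 0, 0, 0, 0.29]
    - [-0.6, -330, 166, 0, 0, 0, 0.29]
    - [-0.6, -375, 189, 0, 0, 0, 0.29]
    - [-0.6, -420, 212, 0, 0, 0, 0.29]

```text
clock: 7.4
position: [0.5334, -0.3096, 0.2568]
ee_rot: [2.674, 1.642, 0.008]
force: [0.5, -0.2, -0.4]
width: 0.281
```

```bash
python3 - <<'E'
from h import *
st()
togo([.544,-.344,.074],1.1)
p=shot('wrist','w3.png');C=wcloud(p);np.save('w3.npy',C)
c=C.reshape(-1,3);c=c[np.isfinite(c).all(1)]
rim=c[(abs(c[:,2]-.064)<.005)&(np.hypot(c[:,0]-.544,c[:,1]+.344)<.055)];print('rim',len(rim),rim.min(0),rim.max(0))
if len(rim)>20:
    A=np.c_[2*rim[:,:2],np.ones(len(rim))];s=np.linalg.lstsq(A,(rim[:,:2]**2).sum(1),rcond=None)[0];print('circle',s[:2],np.sqrt(s[2]+s[:2]@s[:2]))
E
```

```text
t 7.4 pos [ 0.5334 -0.3096  0.2568] rot [2.674 1.642 0.008] jawyaw 1.101 F [ 0.5 -0.2 -0.4] M [ 0.11 -0.2  -0.01] w 0.281 q [ 0.78  0.45 -0.49  1.52  0.22  1.22  1.35]
 togo [-26.4  24.1 182.9] [ 0.005 -0.002  0.001] j7 1.35
 togo [-26.4  24.1 182.9] [ 0.004  0.008 -3.14 ] j7 1.35
rim 859 [ 0.49419985 -0.39295274  0.05902046] [ 0.57898508 -0.30201211  0.0671579 ]
circle [ 0.54393387 -0.34365392] 0.03962569441491122
```

Call:
play_rows:
  motion:
    - [-0.6, -26, 24, 30, 0, 0, 0]
    - [-0.6, -26, 24, 75, 0, 0, 0]
    - [-0.6, -26, 24, 120, 0, 0, 0]
    - [-0.6, -26, 24, 160, 0, 0, 0]
    - [-0.6, -26, 24, 182, 0, 0, 0]
    - [-0.6, -26, 24, 190, 0, 0, 0]
    - [-0.6, -26, 24, 190, 0, 0, 0]
    - [-0.3, -26, 24, 190, 0, 0, 0]
    - [-0.3, -26, 24, 190, 0, 0, 0]
    - [-0.3, -26, 24, 190, 0, 0, 0]

```text
clock: 8.45
position: [0.5445, -0.3551, 0.0672]
ee_rot: [2.677, 1.627, 0.005]
force: [-0.2, 0.1, -0.2]
width: 0.35
```

Call:
play_rows:
  motion:
    - [-0.2, 0, 0, -30, 0, 0, 0]
    - [0, 0, 0, -75, 0, 0, 0]
    - [0, 0, 0, -120, 0, 0, 0]
    - [0, 0, 0, -165, 0, 0, 0]
    - [0, 0, 0, -195, 0, 0, 0]
    - [0, 0, 0, -200, 0, 0, 0]

```text
clock: 9.05
position: [0.5449, -0.3545, 0.2731]
ee_rot: [2.67, 1.623, 0.011]
force: [0.1, -0.6, 0.5]
width: 0.501
```

```bash
cat >> h.py <<'E'
def crop(p,box,name,s=4):
    l,t,r,b=box;cv2.imwrite('pics/'+name,cv2.resize(p['img'][t:b,l:r],None,fx=s,fy=s,interpolation=cv2.INTER_CUBIC))
E
python3 - <<'E'
from h import *
st()
p=shot('wrist','w4.png');C=wcloud(p)
wl(p,C,('clamp_a','tee'))
for n in('scene',):
    p=shot(n);looks(p,('clamp_a','tee'))
    Cc=cloud(p); rect(Cc,(.425,.012),.07,.007,.02); rect(Cc,(.588,-.034),.06,.007,.03)
togo([.427,.012,.24],np.radians(90))
E
```

```text
t 9.05 pos [ 0.5449 -0.3545  0.2731] rot [2.67  1.623 0.011] jawyaw 1.092 F [ 0.1 -0.6  0.5] M [ 0.04 -0.18 -0.02] w 0.501 q [ 0.8   0.48 -0.48  1.42  0.23  1.27  1.4 ]
clamp_a 0.82 [269. 154.  23.  41.] [ 0.546 -0.354  0.022]
clamp_a 0.75 [462.   0.  18.  12.] [0.444 0.007 0.008]
tee 0.54 [478.  95.  24.  27.] [ 0.594 -0.034  0.012]
clamp_a 0.65 [283 253  24  15] [0.417 0.016 0.008]
tee 0.46 [257 209  16  14] [ 0.596 -0.032  0.012]
rect 176 [404.4   7.9] long 97.1 short 33.5 longyaw 12.0 deg zmed 0.0087
rect 149 [585.5 -48.2] long 86.3 short 44.7 longyaw 79.9 deg zmed 0.0128
 togo [ 271.7 -270.8   23.3] [ 0.006  0.003 -0.478] j7 1.4
 togo [ 271.7 -270.8   23.3] [ 0.005 -0.008  2.663] j7 1.4
```

View pics/w4.png

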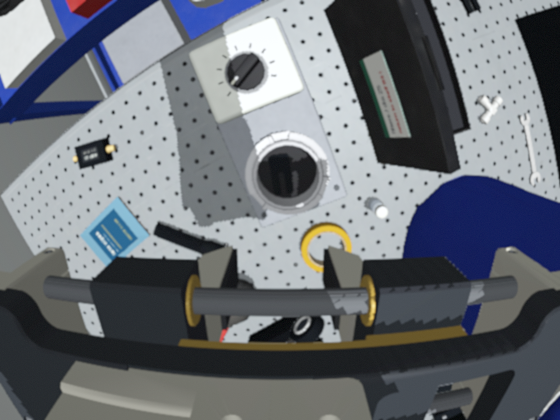

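The clamp is in the pot (280,174); the tee is visible at (488,108). Clamp B next.

Call:
play_rows:
  motion:
    - [0, 20, -20, 0, 0, 0, -0.05]
    - [0, 50, -50, 0, 0, 0, -0.1]
    - [0, 85, -85, 5, 0, 0, -0.15]
    - [0, 120, -120, 10, 0, 0, -0.2]
    - [0, 155, -155, 15, 0, 0, -0.3]
    - [0, 190, -190, 20, 0, 0, -0.4]
    - [0, 225, -225, 23, 0, 0, -0.478]
    - [0, 260, -260, 23, 0, 0, -0.478]
    - [0, 272, -271, 23, 0, 0, -0.478]
    - [0, 272, -271, 23, 0, 0, -0.478]

```text
clock: 10.35
position: [0.4256, 0.015, 0.2398]
ee_rot: [2.212, 2.222, -0.001]
force: [-0.6, -1.5, -0.2]
width: 0.5
```

```bash
python3 - <<'E'
from h import *
st()
p=shot('wrist');C=wcloud(p);np.save('w5.npy',C);st()
wl(p,C,('clamp_a','tee'))
rect(C,(.427,.012),.06,.0045,.015);rect(C,(.588,-.034),.06,.005,.03)
togo([.427,.012,.002],np.radians(90))
E
```

```text
t 10.35 pos [0.4256 0.015  0.2398] rot [ 2.212e+00  2.222e+00 -1.000e-03] jawyaw 1.576 F [-0.6 -1.5 -0.2] M [ 0.08 -0.14 -0.04] w 0.5 q [ 0.53  0.17 -0.78  1.96  0.15  1.06  1.26]
t 10.4 pos [0.4263 0.013  0.2398] rot [ 2.214e+00  2.219e+00 -1.000e-03] jawyaw 1.573 F [-0.1 -0.9 -1. ] M [ 0.06 -0.19 -0.03] w 0.501 q [ 0.53  0.17 -0.78  1.96  0.15  1.06  1.27]
clamp_a 0.63 [267. 157.  18.  46.] [0.426 0.01  0.008]
clamp_a 0.63 [136. 119. 138.  19.] [ 0.362 -0.074  0.019]
rect 724 [411.9   9.7] long 85.8 short 29.5 longyaw 8.0 deg zmed 0.0089
rect 34 [576.6 -37.5] long 9.2 short 8.9 longyaw 115.5 deg zmed 0.0115
 togo [  2.   -0.9 237.8] [ 0.004  0.005 -0.001] j7 1.27
 togo [  2.   -0.9 237.8] [ 0.008 -0.007  3.14 ] j7 1.27
```

Call:
play_rows:
  motion:
    - [0, 0, 0, 40, 0, 0, 0]
    - [0, 0, 0, 85, 0, 0, 0]
    - [0, 0, 0, 130, 0, 0, 0]
    - [0, 0, 0, 175, 0, 0, 0]
    - [0, 0, 0, 210, 0, 0, 0]
    - [0, 0, 0, 230, 0, 0, 0]
    - [0, 0, 0, 237, 0, 0, 0]
    - [0, 0, 0, 237, 0, 0, 0]

```text
clock: 11.3
position: [0.4275, 0.009, 0.0019]
ee_rot: [2.221, 2.215, -0.004]
force: [1.1, 0.9, 0.5]
width: 0.499
```

Call:
play_rows:
  motion:
    - [-0.4, 0, 0, 0, 0, 0, 0]
    - [-0.6, 0, 0, 0, 0, 0, 0]
    - [-0.6, 0, 0, 0, 0, 0, 0]
    - [-0.6, 0, 0, 0, 0, 0, 0]
    - [-0.6, 0, 0, 0, 0, 0, 0]
  force: 25

```text
clock: 11.8
position: [0.4281, 0.0088, 0.0024]
ee_rot: [2.22, 2.213, -0.003]
force: [-0.4, -1.2, 6.2]
width: 0.274
```

Call:
play_rows:
  motion:
    - [-0.6, 0, 0, -20, 0, 0, 0]
    - [-0.6, 0, 0, -60, 0, 0, 0]
    - [-0.6, 0, 0, -110, 0, 0, 0]
    - [-0.6, 0, 0, -160, 0, 0, 0]
    - [-0.6, 0, 0, -205, 0, 0, 0]
    - [-0.6, 0, 0, -240, 0, 0, 0]
    - [-0.6, 0, 0, -245, 0, 0, 0]
    - [-0.6, 0, 0, -245, 0, 0, 0]

```text
clock: 12.6
position: [0.4277, 0.0101, 0.2482]
ee_rot: [2.219, 2.211, -0.002]
force: [-0.7, -0.4, -0.8]
width: 0.279
```

```bash
python3 - <<'E'
from h import *
st()
togo([.544,-.344,.25],1.1)
E
```

```text
t 12.6 pos [0.4277 0.0101 0.2482] rot [ 2.219e+00  2.211e+00 -2.000e-03] jawyaw 1.567 F [-0.7 -0.4 -0.8] M [ 0.09 -0.1  -0.01] w 0.279 q [ 0.57  0.17 -0.81  1.94  0.15  1.08  1.26]
 togo [-353.6  117.6    1.2] [0.007 0.005 0.467] j7 1.26
 togo [-353.6  117.6    1.2] [-0.007  0.009 -2.674] j7 1.26
```

Call:
play_rows:
  motion:
    - [-0.6, -15, 5, 0, 0, 0, 0]
    - [-0.6, -50, 17, 0, 0, 0, 0.05]
    - [-0.6, -95, 31, 0, 0, 0, 0.1]
    - [-0.6, -140, 46, 0, 0, 0, 0.15]
    - [-0.6, -185, 61, 0, 0, 0, 0.2]
    - [-0.6, -230, 76, 0, 0, 0, 0.3]
    - [-0.6, -275, 91, 0, 0, 0, 0.4]
    - [-0.6, -320, 106, 0, 0, 0, 0.467]
    - [-0.6, -354, 118, 0, 0, 0, 0.467]
    - [-0.6, -354, 118, 0, 0, 0, 0.467]

```text
clock: 13.6
position: [0.5432, -0.3499, 0.2471]
ee_rot: [2.678, 1.63, -0.004]
force: [0.8, -0.2, -0.7]
width: 0.28
```

Call:
play_rows:
  motion:
    - [-0.6, 0, 0, 0, 0, 0, 0]
    - [-0.6, 0, 0, 0, 0, 0, 0]

```text
clock: 13.8
position: [0.5422, -0.3491, 0.2448]
ee_rot: [2.68, 1.633, -0.008]
force: [0.2, -0.4, -0.5]
width: 0.278
```

```bash
python3 - <<'E'
from h import *
st()
togo([.544,-.344,.066],1.1)
E
```

```text
t 13.8 pos [ 0.5422 -0.3491  0.2448] rot [ 2.68   1.633 -0.008] jawyaw 1.094 F [ 0.2 -0.4 -0.5] M [ 0.14 -0.17  0.05] w 0.278 q [ 0.81  0.51 -0.51  1.46  0.26  1.24  1.37]
 togo [  6.5  -0.8 178.8] [ 0.     0.006 -0.006] j7 1.37
 togo [  6.5  -0.8 178.8] [ 0.009 -0.     3.136] j7 1.37
```

Call:
play_rows:
  motion:
    - [-0.6, 6, 0, 30, 0, 0, 0]
    - [-0.6, 6, -1, 75, 0, 0, 0]
    - [-0.6, 6, -1, 120, 0, 0, 0]
    - [-0.6, 6, -1, 160, 0, 0, 0]
    - [-0.6, 6, -1, 179, 0, 0, 0]
    - [-0.6, 6, -1, 179, 0, 0, 0]
    - [-0.6, 6, -1, 179, 0, 0, 0]
    - [-0.3, 6, -1, 179, 0, 0, 0]
    - [-0.3, 6, -1, 179, 0, 0, 0]
    - [-0.3, 6, -1, 179, 0, 0, 0]

```text
clock: 14.8
position: [0.5443, -0.3446, 0.0672]
ee_rot: [2.678, 1.632, -0.006]
force: [0.0, 0.1, 0.0]
width: 0.35
```

Call:
play_rows:
  motion:
    - [-0.2, 0, 0, -30, 0, 0, 0]
    - [0, 0, 0, -75, 0, 0, 0]
    - [0, 0, 0, -120, 0, 0, 0]
    - [0, 0, 0, -165, 0, 0, 0]
    - [0, 0, 0, -195, 0, 0, 0]
    - [0, 0, 0, -200, 0, 0, 0]
    - [0, 0, 0, -200, 0, 0, 0]

```text
clock: 15.5
position: [0.5449, -0.3435, 0.2686]
ee_rot: [2.677, 1.63, -0.004]
force: [0.8, -1.1, -0.0]
width: 0.501
```

```bash
python3 - <<'E'
from h import *
st()
p=shot('wrist','w6.png');C=wcloud(p)
wl(p,C,('clamp_a','tee'))
b=rect(C,(.588,-.034),.055,.006,.03)
crop(p,(180,0,560,280),'w6c.png',2)
togo([.57,-.03,.26],np.radians(115))
E
```

```text
t 15.5 pos [ 0.5449 -0.3435  0.2686] rot [ 2.677  1.63  -0.004] jawyaw 1.094 F [ 0.8 -1.1 -0. ] M [ 0.02 -0.14  0.02] w 0.501 q [ 0.81  0.49 -0.51  1.43  0.25  1.28  1.37]
clamp_a 0.92 [263. 165.  18.  38.] [ 0.546 -0.356  0.036]
clamp_a 0.72 [268. 154.  22.  45.] [ 0.541 -0.344  0.035]
tee 0.94 [475. 100.  28.  29.] [ 0.595 -0.033  0.013]
rect 346 [588.6 -34.4] long 47.7 short 32.7 longyaw 114.2 deg zmed 0.0125
 togo [ 290.4 -120.1    3.8] [-0.003  0.006 -0.913] j7 1.37
 togo [ 290.4 -120.1    3.8] [0.007 0.003 2.229] j7 1.37
```

View pics/w6c.png

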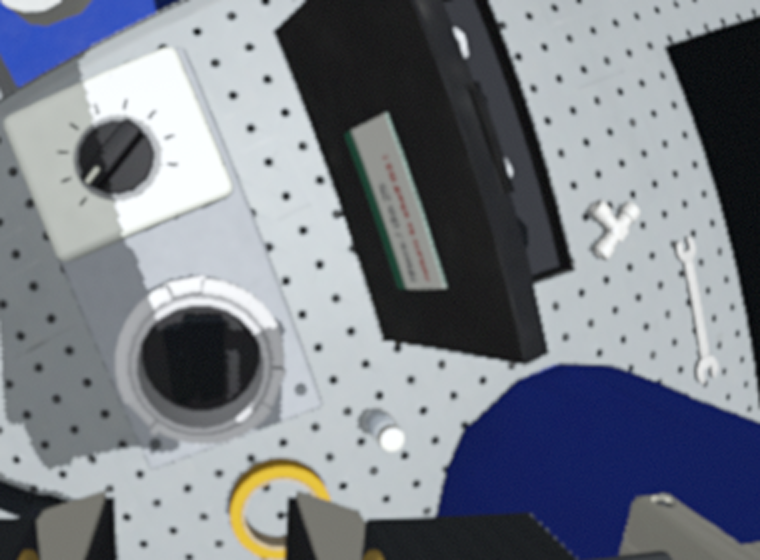

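Both clamps are in the pot. The tee, at crop (613,228), has its stem towards −x,−y (about 205°). The dewar stands close to the grasp, so I'll check clearance.

```bash
python3 - <<'E'
from h import *
p=shot('wrist');C=wcloud(p);np.save('w6.npy',C)
b=rect(C,(.588,-.034),.055,.006,.03)[:,:2]-[.5886,-.0344]
for a in (24.5,):
    d=np.array([np.cos(np.radians(a)),np.sin(np.radians(a))]);n=np.array([-d[1],d[0]])
    x=b@d*1000;y=b@n*1000
    for lo in range(-18,18,4):
        m=(x>=lo)&(x<lo+4)
        if m.any():print(lo,m.sum(),np.round([y[m].min(),y[m].max()],1))
pts=[]
for f in('scene0','side0','w1','w2','w5','w6'):
    c=np.load(f+'.npy').reshape(-1,3);pts.append(c[np.isfinite(c).all(1)])
c=np.vstack(pts);c=c[(c[:,2]>.05)&(c[:,2]<.42)&(c[:,0]>.4)&(c[:,0]<.95)&(abs(c[:,1])<.4)]
dw=c[(c[:,2]<.3)&(np.hypot(c[:,0]-.78,c[:,1]+.13)<.16)];
for z0,z1 in((.05,.1),(.1,.2),(.2,.3),(.3,.42)):
    m=(c[:,2]>z0)&(c[:,2]<z1)&(np.hypot(c[:,0]-.78,c[:,1]+.13)<.17);r=c[m]
    if m.sum()>10:
        A=np.c_[2*r[:,:2],np.ones(len(r))];s=np.linalg.lstsq(A,(r[:,:2]**2).sum(1),rcond=None)[0];print('dewar',z0,len(r),np.round(s[:2],3),round(float(np.sqrt(s[2]+s[:2]@s[:2])),3),'minx',r[:,0].min())
for name,g,a in(('stem',(.5768,-.0398),114.5),('armend',(.590,-.015),24.5),('armend2',(.604,-.046),24.5)):
    d=np.array([np.cos(np.radians(a)),np.sin(np.radians(a))]);n=np.array([-d[1],d[0]]);q=c[:,:2]-g
    qx=np.maximum(abs(q@d)-.095,0);qy=np.maximum(abs(q@n)-.0375,0);D=np.hypot(qx,qy);i=np.argsort(D)[50];print(name,D[i],c[i])
E
```

```text
rect 350 [588.6 -35.1] long 48.4 short 33.3 longyaw 114.4 deg zmed 0.0125
-18 19 [-7.8  5.2]
-14 24 [-8.   4.4]
-10 18 [-7.1  4.2]
-6 17 [-6.5  4.1]
-2 18 [-5.5 21.1]
2 96 [-24.8  23.6]
6 81 [-24.2  22.7]
10 60 [-24.7  23.6]
14 17 [-23.7  16.8]
dewar 0.05 6265 [ 0.795 -0.146] 0.131 minx 0.6562801283223009
dewar 0.1 11723 [ 0.802 -0.15 ] 0.139 minx 0.655985893095526
dewar 0.2 7820 [ 0.806 -0.152] 0.143 minx 0.654587776727431
dewar 0.3 10245 [ 0.776 -0.14 ] 0.103 minx 0.652398313213885
stem 0.00981514071374955 [ 0.65925116 -0.10662584  0.34698379]
armend 0.0301772491008686 [0.66291893 0.08862873 0.17121458]
armend2 0.0070659606679321085 [ 0.70506224 -0.04891895  0.28628963]
```

```bash
python3 - <<'E'
from h import *
togo([.555,-.0405,.26],np.radians(108))
E
```

```text
togo [ 274.2 -128.6    3.8] [-0.003  0.006 -0.791] j7 1.37
 togo [ 274.2 -128.6    3.8] [0.007 0.003 2.351] j7 1.37
```

Call:
play_rows:
  motion:
    - [0, 15, -7, 0, 0, 0, -0.08]
    - [0, 45, -21, 0, 0, 0, -0.18]
    - [0, 85, -40, 0, 0, 0, -0.3]
    - [0, 125, -58, 0, 0, 0, -0.42]
    - [0, 165, -77, 0, 0, 0, -0.55]
    - [0, 205, -96, 0, 0, 0, -0.68]
    - [0, 240, -112, 0, 0, 0, -0.79]
    - [0, 265, -124, 0, 0, 0, -0.79]
    - [0, 274, -129, 0, 0, 0, -0.79]
    - [0, 274, -129, 0, 0, 0, -0.79]

```text
clock: 16.7
position: [0.5542, -0.0392, 0.2632]
ee_rot: [-1.844, -2.543, 0.01]
force: [-0.1, -1.2, 0.0]
width: 0.501
```

Call:
play_rows:
  motion:
    - [0, 0, 0, 0, 0, 0, 0]
    - [0, 0, 0, 0, 0, 0, 0]

```text
clock: 16.9
position: [0.5541, -0.0412, 0.2627]
ee_rot: [-1.847, -2.54, 0.012]
force: [-0.0, 0.7, 0.1]
width: 0.502
```

```bash
python3 - <<'E'
from h import *
st()
p=shot('wrist');C=wcloud(p);wl(p,C,('tee',));rect(C,(.588,-.034),.05,.006,.03)
togo([.576,-.0405,.002],np.radians(108))
E
```

```text
t 16.9 pos [ 0.5541 -0.0412  0.2627] rot [-1.847 -2.54   0.012] jawyaw 1.884 F [-0.   0.7  0.1] M [ 0.13 -0.11 -0.02] w 0.502 q [ 0.54  0.4  -0.78  1.64  0.3   1.23  1.58]
tee 0.72 [261. 188.  38.  27.] [ 0.584 -0.033  0.012]
tee 0.18 [100. 189.  24.  17.] [ 0.588 -0.189  0.162]
rect 480 [588.7 -34.4] long 46.6 short 32.6 longyaw 116.0 deg zmed 0.0129
 togo [ -5.6  22.4 260.8] [-0.006  0.003 -0.001] j7 1.58
 togo [ -5.6  22.4 260.8] [0.005 0.009 3.141] j7 1.58
```

Call:
play_rows:
  motion:
    - [0, -3, 12, 20, 0, 0, 0]
    - [0, -6, 22, 60, 0, 0, 0]
    - [0, -6, 22, 100, 0, 0, 0]
    - [0, -6, 22, 145, 0, 0, 0]
    - [0, -6, 22, 190, 0, 0, 0]
    - [0, -6, 22, 225, 0, 0, 0]
    - [0, -6, 22, 250, 0, 0, 0]
    - [0, -6, 22, 260, 0, 0, 0]
    - [0, -6, 22, 260, 0, 0, 0]

```text
clock: 17.9
position: [0.5753, -0.0418, 0.0022]
ee_rot: [-1.847, -2.539, 0.013]
force: [-0.5, 0.3, -0.2]
width: 0.5
```

Call:
play_rows:
  motion:
    - [-0.5, 0, 0, 0, 0, 0, 0]
    - [-0.85, 0, 0, 0, 0, 0, 0]
    - [-0.85, 0, 0, 0, 0, 0, 0]
    - [-0.85, 0, 0, 0, 0, 0, 0]
    - [-0.85, 0, 0, 0, 0, 0, 0]
    - [-0.85, 0, 0, 0, 0, 0, 0]
  force: 25

```text
clock: 18.5
position: [0.5755, -0.0419, 0.0025]
ee_rot: [-1.848, -2.539, 0.013]
force: [0.4, -0.4, 2.8]
width: 0.14
```

Call:
play_rows:
  motion:
    - [-0.85, 0, 0, -20, 0, 0, 0]
    - [-0.85, 0, 0, -60, 0, 0, 0]
    - [-0.85, 0, 0, -105, 0, 0, 0]
    - [-0.85, 0, 0, -150, 0, 0, 0]
    - [-0.85, 0, 0, -195, 0, 0, 0]
    - [-0.85, 0, -10, -235, 0, 0, 0]
    - [-0.85, 0, -20, -250, 0, 0, 0]
    - [-0.85, 0, -20, -250, 0, 0, 0]

```text
clock: 19.3
position: [0.558, -0.0468, 0.2547]
ee_rot: [1.848, 2.538, -0.011]
force: [-0.2, 1.0, -1.0]
width: 0.138
```

```bash
python3 - <<'E'
from h import *
st()
togo([.548,-.334,.25],1.1)
E
```

```text
t 19.3 pos [ 0.558  -0.0468  0.2547] rot [ 1.848  2.538 -0.011] jawyaw 1.883 F [-0.2  1.  -1. ] M [ 0.15 -0.13  0.02] w 0.138 q [ 0.54  0.42 -0.78  1.65  0.32  1.21  1.58]
 togo [-270.2  -97.7    6.7] [-0.002  0.007  0.783] j7 1.58
 togo [-270.2  -97.7    6.7] [-0.009 -0.003 -2.359] j7 1.58
```

```bash
python3 - <<'E'
from h import *
togo([.5315,-.3376,.25],1.1)
E
```

```text
togo [-268.5 -114.5    6.8] [-0.002  0.007  0.783] j7 1.58
 togo [-268.5 -114.5    6.8] [-0.009 -0.003 -2.359] j7 1.58
```

Call:
play_rows:
  motion:
    - [-0.85, -15, -12, 0, 0, 0, 0.05]
    - [-0.85, -45, -25, 0, 0, 0, 0.12]
    - [-0.85, -85, -40, 0, 0, 0, 0.24]
    - [-0.85, -125, -55, 0, 0, 0, 0.37]
    - [-0.85, -165, -72, 3, 0, 0, 0.5]
    - [-0.85, -205, -88, 5, 0, 0, 0.63]
    - [-0.85, -240, -103, 7, 0, 0, 0.75]
    - [-0.85, -263, -112, 7, 0, 0, 0.783]
    - [-0.85, -268, -114, 7, 0, 0, 0.783]
    - [-0.85, -268, -114, 7, 0, 0, 0.783]

```text
clock: 20.3
position: [0.5316, -0.3367, 0.2485]
ee_rot: [2.675, 1.643, -0.01]
force: [0.2, -0.3, -0.1]
width: 0.141
```

Call:
play_rows:
  motion:
    - [-0.85, 0, 0, 0, 0, 0, 0]
    - [-0.85, 0, 0, 0, 0, 0, 0]

```text
clock: 20.5
position: [0.5322, -0.3345, 0.2483]
ee_rot: [2.672, 1.648, -0.009]
force: [-0.0, 0.6, -1.1]
width: 0.143
```

```bash
python3 - <<'E'
from h import *
st()
togo([.5315,-.3376,.070],1.1)
p=shot('wrist');C=wcloud(p);wl(p,C,('tee',))
E
```

```text
t 20.5 pos [ 0.5322 -0.3345  0.2483] rot [ 2.672  1.648 -0.009] jawyaw 1.105 F [-0.   0.6 -1.1] M [ 0.07 -0.16  0.01] w 0.143 q [ 0.82  0.48 -0.52  1.5   0.25  1.23  1.37]
 togo [ -2.    1.  178.3] [-0.002  0.006  0.005] j7 1.37
 togo [ -2.    1.  178.3] [-9.000e-03 -2.000e-03 -3.136e+00] j7 1.37
tee 0.77 [271. 260.  22.  28.] [ 0.532 -0.332  0.26 ]
```

Call:
play_rows:
  motion:
    - [-0.85, -2, 1, 30, 0, 0, 0]
    - [-0.85, -2, 1, 75, 0, 0, 0]
    - [-0.85, -2, 1, 120, 0, 0, 0]
    - [-0.85, -2, 1, 160, 0, 0, 0]
    - [-0.85, -2, 1, 178, 0, 0, 0]
    - [-0.85, -2, 1, 178, 0, 0, 0]
    - [-0.85, -2, 1, 178, 0, 0, 0]
    - [-0.5, -2, 1, 178, 0, 0, 0]
    - [-0.5, -2, 1, 178, 0, 0, 0]
    - [-0.5, -2, 1, 178, 0, 0, 0]

```text
clock: 21.6
position: [0.532, -0.3388, 0.0719]
ee_rot: [2.671, 1.645, -0.008]
force: [0.7, -0.2, -0.1]
width: 0.246
```

Call:
play_rows:
  motion:
    - [-0.5, 0, 0, -30, 0, 0, 0]
    - [-0.3, 0, 0, -75, 0, 0, 0]
    - [0, 0, 0, -120, 0, 0, 0]
    - [0, 0, 0, -165, 0, 0, 0]
    - [0, 0, 0, -195, 0, 0, 0]
    - [0, 0, 0, -200, 0, 0, 0]
    - [0, 0, 0, -200, 0, 0, 0]

```text
clock: 22.3
position: [0.5329, -0.3377, 0.2734]
ee_rot: [2.669, 1.644, -0.006]
force: [-0.4, 0.2, -0.5]
width: 0.498
```

```bash
python3 - <<'E'
from h import *
st()
p=shot('wrist');C=wcloud(p);np.save('w7.npy',C)
wl(p,C,('clamp_a','tee'))
c=C.reshape(-1,3);c=c[np.isfinite(c).all(1)]
ins=c[np.hypot(c[:,0]-.544,c[:,1]+.344)<.034];print('pot content max z',np.sort(ins[:,2])[-10:])
crop(p,(200,80,380,230),'w7c.png',4)
# vertical ramp gaps around neck: polar view r 42..56
togo([.388,.266,.30],np.radians(112.3))
togo([.388,.266,.30],np.radians(112.3-180))
E
```

```text
t 22.3 pos [ 0.5329 -0.3377  0.2734] rot [ 2.669  1.644 -0.006] jawyaw 1.104 F [-0.4  0.2 -0.5] M [ 0.08 -0.09  0.01] w 0.498 q [ 0.82  0.47 -0.52  1.46  0.24  1.28  1.38]
clamp_a 0.78 [266. 172.  10.  39.] [ 0.543 -0.358  0.027]
clamp_a 0.73 [186.  35. 151. 207.] [ 0.479 -0.337  0.013]
clamp_a 0.71 [275. 164.  24.  45.] [ 0.54  -0.334  0.053]
tee 0.96 [274. 165.  40.  27.] [ 0.537 -0.323  0.04 ]
pot content max z [0.34985386 0.35007009 0.35020811 0.35059472 0.3506228  0.35072206
 0.3521617  0.36375974 0.36385598 0.38206089]
 togo [ 474.  -399.8  -32.2] [-0.004  0.006 -0.856] j7 1.38
 togo [ 474.  -399.8  -32.2] [0.007 0.005 2.286] j7 1.38
 togo [ 474.  -399.8  -32.2] [0.007 0.005 2.286] j7 1.38
 togo [ 474.  -399.8  -32.2] [-0.004  0.006 -0.856] j7 1.38
```

View pics/w7c.png

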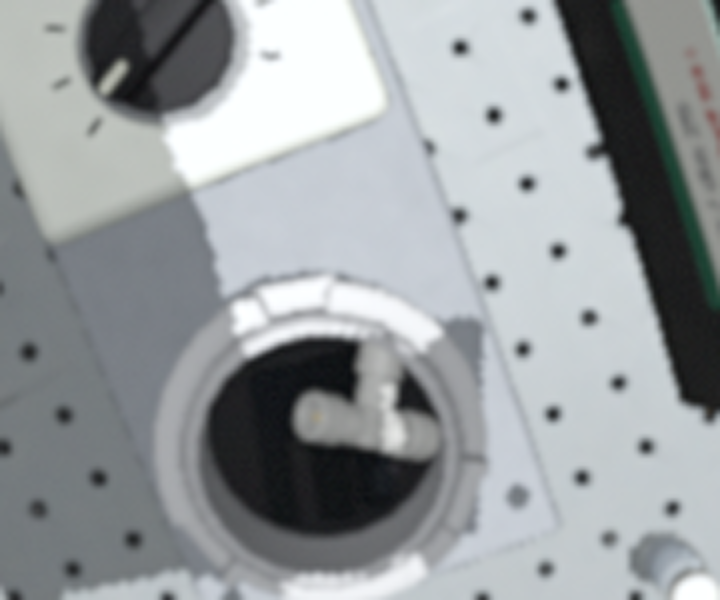

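All three parts are in the pot; the tee, at (370,415) in the crop, sits below the rim. Now the lid. In passing I'll check the upright case lid's clearance for turning at the pot.

Call:
play_rows:
  motion:
    - [0, 20, -17, 0, 0, 0, -0.05]
    - [0, 55, -46, -5, 0, 0, -0.1]
    - [0, 95, -80, -10, 0, 0, -0.2]
    - [0, 135, -114, -15, 0, 0, -0.3]
    - [0, 175, -148, -20, 0, 0, -0.4]
    - [0, 215, -181, -25, 0, 0, -0.5]
    - [0, 255, -215, -30, 0, 0, -0.6]
    - [0, 295, -249, -32, 0, 0, -0.7]
    - [0, 335, -283, -32, 0, 0, -0.8]
    - [0, 370, -312, -32, 0, 0, -0.856]

```text
clock: 23.45
position: [0.4214, 0.1218, 0.2995]
ee_rot: [-1.745, -2.611, 0.012]
force: [0.9, -0.2, 0.7]
width: 0.499
```

Call:
play_rows:
  motion:
    - [0, 0, 0, 0, 0, 0, 0]
    - [0, 0, 0, 0, 0, 0, 0]

```text
clock: 23.65
position: [0.4205, 0.1224, 0.2986]
ee_rot: [-1.74, -2.613, 0.014]
force: [1.0, -0.8, -0.9]
width: 0.502
```

```bash
python3 - <<'E'
from h import *
st()
p=shot('wrist');C=wcloud(p);np.save('w8.npy',C)
wl(p,C,('lid',));rect(C,(.388,.266),.08,.05,.065);rect(C,(.388,.266),.08,.028,.038)
c=np.vstack([np.load(f+'.npy').reshape(-1,3) for f in('scene0','side0','w1','w2','w6','w7')]);c=c[np.isfinite(c).all(1)]
m=(c[:,2]>.11)&(c[:,2]<.2)&(c[:,1]<-.15)&(c[:,0]<.64)&(c[:,0]>.35)&(c[:,1]>-.3);q=c[m]
d=np.hypot(q[:,0]-.544,q[:,1]+.344);i=np.argsort(d);print('case clearance',d[i[[5,50,200]]],q[i[50]])
ins=c[(np.hypot(c[:,0]-.544,c[:,1]+.344)<.034)&(c[:,2]<.1)];
c=np.load('w7.npy').reshape(-1,3);ins=c[(np.hypot(c[:,0]-.544,c[:,1]+.344)<.033)&(c[:,2]<.1)];print('content z max',np.sort(ins[:,2])[-8:])
togo([.388,.266,.10],np.radians(112.3))
E
```

```text
t 23.65 pos [0.4205 0.1224 0.2986] rot [-1.74  -2.613  0.014] jawyaw 1.966 F [ 1.  -0.8 -0.9] M [ 0.08 -0.17  0.01] w 0.502 q [ 0.43  0.18 -0.95  1.82  0.16  1.22  1.4 ]
lid 0.96 [342. 154.  81.  79.] [0.385 0.258 0.046]
rect 474 [387.  265.5] long 61.0 short 15.0 longyaw 23.5 deg zmed 0.0560
rect 3952 [387.5 265.8] long 111.1 short 110.5 longyaw 79.6 deg zmed 0.0324
case clearance [0.12738837 0.12821358 0.12913864] [ 0.54410486 -0.21578647  0.11416672]
content z max [0.05668709 0.0567577  0.05681475 0.05705363 0.05708649 0.05756822
 0.05825104 0.05831799]
 togo [148.1  26.3 198. ] [-0.009  0.003  0.002] j7 1.4
 togo [148.1  26.3 198. ] [-0.005 -0.014 -3.14 ] j7 1.4
```

Call:
play_rows:
  motion:
    - [0, 20, 4, 10, 0, 0, 0]
    - [0, 55, 10, 40, 0, 0, 0]
    - [0, 90, 16, 70, 0, 0, 0]
    - [0, 125, 22, 110, 0, 0, 0]
    - [0, 148, 26, 150, 0, 0, 0]
    - [0, 148, 26, 180, 0, 0, 0]
    - [0, 148, 26, 198, 0, 0, 0]
    - [0, 148, 26, 198, 0, 0, 0]
    - [0, 148, 26, 198, 0, 0, 0]

```text
clock: 24.65
position: [0.3883, 0.2648, 0.0999]
ee_rot: [-1.749, -2.606, 0.016]
force: [0.3, -0.0, -0.1]
width: 0.5
```

```bash
python3 - <<'E'
from h import *
st()
togo([.3875,.2657,.035],np.radians(112.9))
E
```

```text
t 24.65 pos [0.3883 0.2648 0.0999] rot [-1.749 -2.606  0.016] jawyaw 1.959 F [ 0.3 -0.  -0.1] M [ 0.16 -0.1  -0.  ] w 0.5 q [-0.07  0.49 -0.85  2.03  0.49  0.84  0.76]
 togo [ 1.4  0.2 64.9] [-0.01   0.004 -0.011] j7 0.76
 togo [ 1.4  0.2 64.9] [0.006 0.016 3.13 ] j7 0.76
```

Call:
play_rows:
  motion:
    - [0, 1, 0, 25, -0.01, 0.004, -0.011]
    - [0, 1, 0, 50, -0.01, 0.004, -0.011]
    - [0, 1, 0, 62, -0.01, 0.004, -0.011]
    - [0, 1, 0, 65, -0.01, 0.004, -0.011]
    - [0, 1, 0, 65, -0.01, 0.004, -0.011]

```text
clock: 25.15
position: [0.388, 0.2655, 0.0356]
ee_rot: [1.737, 2.618, 0.002]
force: [0.4, -0.7, 0.2]
width: 0.502
```

Call:
play_rows:
  motion:
    - [-0.5, 0, 0, 0, 0, 0, 0]
    - [-0.9, 0, 0, 0, 0, 0, 0]
    - [-0.9, 0, 0, 0, 0, 0, 0]
    - [-0.9, 0, 0, 0, 0, 0, 0]
    - [-0.9, 0, 0, 0, 0, 0, 0]
    - [-0.9, 0, 0, 0, 0, 0, 0]
  force: 50

```text
clock: 25.75
position: [0.3882, 0.2655, 0.0359]
ee_rot: [1.737, 2.617, 0.002]
force: [-0.2, -1.9, 4.7]
width: 0.149
```

Call:
play_rows:
  motion:
    - [-0.9, 0, 0, -10, 0, 0, 0]
    - [-0.9, 0, 0, -40, 0, 0, 0]
    - [-0.9, 0, 0, -80, 0, 0, 0]
    - [-0.9, 0, 0, -120, 0, 0, 0]
    - [-0.9, 0, 0, -160, 0, 0, 0]
    - [-0.9, 0, 0, -200, 0, 0, 0]
    - [-0.9, 0, 0, -225, 0, 0, 0]
    - [-0.9, 0, 0, -225, 0, 0, 0]
    - [-0.9, 0, 0, -225, 0, 0, 0]

```text
clock: 26.65
position: [0.3877, 0.2651, 0.2609]
ee_rot: [1.737, 2.617, 0.002]
force: [-0.4, 0.4, -2.4]
width: 0.15
```

```bash
python3 - <<'E'
from h import *
st()
togo([.42,.0,.27],np.radians(60))
E
```

```text
t 26.65 pos [0.3877 0.2651 0.2609] rot [1.737e+00 2.617e+00 2.000e-03] jawyaw 1.97 F [-0.4  0.4 -2.4] M [ 0.16 -0.09  0.01] w 0.15 q [ 0.09  0.29 -0.99  1.83  0.27  1.16  0.98]
 togo [-256.8  -73.2   -9.2] [ 0.001 -0.001  0.923] j7 0.98
 togo [-256.8  -73.2   -9.2] [ 1.000e-03  2.000e-03 -2.219e+00] j7 0.98
```

Call:
play_rows:
  motion:
    - [-0.9, -15, -4, 0, 0, 0, 0.05]
    - [-0.9, -40, -11, -3, 0, 0, 0.15]
    - [-0.9, -70, -20, -6, 0, 0, 0.27]
    - [-0.9, -105, -30, -9, 0, 0, 0.4]
    - [-0.9, -140, -40, -9, 0, 0, 0.53]
    - [-0.9, -175, -50, -9, 0, 0, 0.66]
    - [-0.9, -210, -60, -9, 0, 0, 0.79]
    - [-0.9, -240, -68, -9, 0, 0, 0.9]
    - [-0.9, -257, -73, -9, 0, 0, 0.923]
    - [-0.9, -257, -73, -9, 0, 0, 0.923]

```text
clock: 27.65
position: [0.4197, -0.0024, 0.2686]
ee_rot: [-2.722, -1.567, 0.002]
force: [-0.0, 0.8, -2.9]
width: 0.145
```

```bash
python3 - <<'E'
from h import *
st()
togo([.544,-.3437,.25],np.radians(-10))
E
```

```text
t 27.65 pos [ 0.4197 -0.0024  0.2686] rot [-2.722e+00 -1.567e+00  2.000e-03] jawyaw 1.045 F [-0.   0.8 -2.9] M [ 0.1  -0.14 -0.04] w 0.145 q [ 0.54  0.12 -0.71  1.93  0.09  1.12  0.84]
 togo [-232.8  278.9   18.3] [-1.000e-03  1.000e-03  1.219e+00] j7 0.84
 togo [-232.8  278.9   18.3] [-1.000e-03 -1.000e-03 -1.922e+00] j7 0.84
```

Call:
play_rows:
  motion:
    - [-0.9, -12, 14, 0, 0, 0, 0.06]
    - [-0.9, -35, 42, 0, 0, 0, 0.18]
    - [-0.9, -62, 74, 0, 0, 0, 0.31]
    - [-0.9, -90, 108, 0, 0, 0, 0.44]
    - [-0.9, -118, 141, 0, 0, 0, 0.57]
    - [-0.9, -146, 175, 3, 0, 0, 0.7]
    - [-0.9, -174, 208, 8, 0, 0, 0.83]
    - [-0.9, -202, 242, 13, 0, 0, 0.96]
    - [-0.9, -222, 266, 18, 0, 0, 1.09]
    - [-0.9, -232, 278, 18, 0, 0, 1.2]

```text
clock: 28.65
position: [0.5438, -0.3447, 0.2477]
ee_rot: [-3.131, 0.252, 0.006]
force: [-0.5, -0.2, -0.8]
width: 0.15
```

Call:
play_rows:
  motion:
    - [-0.9, 0, 0, 0, 0, 0, 0]
    - [-0.9, 0, 0, 0, 0, 0, 0]

```text
clock: 28.85
position: [0.5439, -0.3432, 0.2464]
ee_rot: [-3.129, 0.245, 0.009]
force: [-0.4, 1.8, -2.4]
width: 0.15
```

```bash
python3 - <<'E'
from h import *
st()
p=shot('wrist');C=wcloud(p);np.save('w9.npy',C)
c=C.reshape(-1,3);c=c[np.isfinite(c).all(1)]
wl(p,C,('lid',))
z=arm.observe()['position']
print('lid top/bar z hist'); 
for lo in np.arange(.19,.28,.005):
    m=(c[:,2]>lo)&(c[:,2]<=lo+.005)&(np.hypot(c[:,0]-z[0],c[:,1]-z[1])<.06)
    print(round(lo,3),m.sum(),end=' ; ')
togo([.544,-.3437,.110],np.radians(-10))
E
```

```text
t 28.85 pos [ 0.5439 -0.3432  0.2464] rot [-3.129  0.245  0.009] jawyaw -0.156 F [-0.4  1.8 -2.4] M [ 0.01 -0.05  0.03] w 0.15 q [ 0.68  0.48 -0.3   1.47  0.14  1.22  0.2 ]
lid 0.82 [180. 153. 199. 187.] [ 0.546 -0.323  0.267]
lid top/bar z hist
0.19 0 ; 0.195 0 ; 0.2 0 ; 0.205 0 ; 0.21 29 ; 0.215 103 ; 0.22 118 ; 0.225 132 ; 0.23 140 ; 0.235 237 ; 0.24 14421 ; 0.245 111 ; 0.25 199 ; 0.255 340 ; 0.26 545 ; 0.265 2271 ; 0.27 159 ; 0.275 185 ; 0.28 136 ;  togo [  0.8   1.3 137.4] [-0.002  0.005  0.019] j7 0.2
 togo [  0.8   1.3 137.4] [-8.000e-03 -3.000e-03 -3.123e+00] j7 0.2
```

Call:
play_rows:
  motion:
    - [-0.9, 0, 1, 25, 0, 0.005, 0]
    - [-0.9, 0, 1, 60, 0, 0.005, 0]
    - [-0.9, 0, 1, 95, 0, 0.005, 0]
    - [-0.9, 0, 1, 120, 0, 0.005, 0]
    - [-0.9, 0, 1, 135, 0, 0.005, 0]
    - [-0.9, 0, 1, 138, 0, 0.005, 0]
    - [-0.9, 0, 1, 138, 0, 0.005, 0]
    - [-0.9, 0, 1, 138, 0, 0.005, 0]

```text
clock: 29.75
position: [0.5443, -0.3435, 0.1111]
ee_rot: [-3.131, 0.244, -0.004]
force: [0.5, -0.1, -2.2]
width: 0.149
```

```bash
python3 - <<'E'
from h import *
st()
togo([.544,-.3437,.090],np.radians(-10))
E
```

```text
t 29.75 pos [ 0.5443 -0.3435  0.1111] rot [-3.131  0.244 -0.004] jawyaw -0.155 F [ 0.5 -0.1 -2.2] M [-0.06 -0.14  0.  ] w 0.149 q [ 0.67  0.59 -0.28  1.64  0.19  0.94  0.16]
 togo [-0.3  0.2 21.1] [-0.001 -0.003  0.019] j7 0.16
 togo [-0.3  0.2 21.1] [ 4.000e-03 -2.000e-03 -3.122e+00] j7 0.16
```

Call:
play_rows:
  motion:
    - [-0.9, 0, 0, 6, 0, 0, 0]
    - [-0.9, 0, 0, 11, 0, 0, 0]
    - [-0.9, 0, 0, 14, 0, 0, 0]
    - [-0.9, 0, 0, 16, 0, 0, 0]
    - [-0.9, 0, 0, 17, 0, 0, 0]
    - [-0.9, 0, 0, 17, 0, 0, 0]

```text
clock: 30.35
position: [0.5443, -0.3434, 0.095]
ee_rot: [-3.132, 0.244, -0.004]
force: [-3.0, 2.0, 8.3]
width: 0.149
```

```bash
python3 -c "
from h import *
st()"
```

```text
t 30.35 pos [ 0.5443 -0.3434  0.095 ] rot [-3.132  0.244 -0.004] jawyaw -0.155 F [-3.   2.   8.3] M [ 0.38  0.81 -0.03] w 0.149 q [ 0.67  0.61 -0.28  1.65  0.2   0.91  0.16]
```

Contact at lid origin ≈ 59 mm, so the pins are on the ramps. I'll slacken the grip slightly so the lid can move freely up and down while I turn it.

Call:
play_rows:
  motion:
    - [-0.64, 0, 0, 0, 0, 0, 0]
    - [-0.64, 0, 0, 0, 0, 0, 0]
    - [-0.64, 0, 0, -2, 0, 0, 0]
    - [-0.64, 0, 0, -3, 0, 0, 0]
    - [-0.64, 0, 0, -3, 0, 0, 0]
  force: 10

```text
clock: 30.85
position: [0.5445, -0.3435, 0.0982]
ee_rot: [-3.132, 0.243, -0.005]
force: [0.2, -0.4, -0.4]
width: 0.181
```

```bash
cat >> h.py <<'E'
def lid(save=None):
    p=shot('wrist',save);C=wcloud(p);c=C.reshape(-1,3);c=c[np.isfinite(c).all(1)]
    r=np.hypot(c[:,0]-.544,c[:,1]+.3437)
    # lid top annulus: fit a plane
    m=(r<.053)&(r>.034)&(c[:,2]>.06)&(c[:,2]<.1);q=c[m]
    if len(q)<50: print('few lid',len(q));return p,C
    z=np.median(q[:,2]);q=q[abs(q[:,2]-z)<.004]
    co=np.linalg.lstsq(np.c_[q[:,:2]-[.544,-.3437],np.ones(len(q))],q[:,2],rcond=None)[0]
    print('lid top z %.4f origin %.4f tilt %s n %d'%(co[2],co[2]-.032,np.round(co[:2],3),len(q)))
    top=c[(r<.045)&(c[:,2]>co[2]+.018)&(c[:,2]<co[2]+.027)]
    if len(top)>10:print('bar',cv2.minAreaRect((top[:,:2]*1000).astype(np.float32)),len(top),np.median(top[:,2]))
    return p,C
E
python3 -c "
from h import *
st();lid('w10.png')"
```

```text
t 30.85 pos [ 0.5445 -0.3435  0.0982] rot [-3.132  0.243 -0.005] jawyaw -0.155 F [ 0.2 -0.4 -0.4] M [ 0.01 -0.05  0.03] w 0.181 q [ 0.67  0.6  -0.28  1.65  0.2   0.92  0.16]
lid top z 0.0918 origin 0.0598 tilt [ 0.    -0.001] n 8770
bar ((544.5153198242188, -341.31591796875), (49.35956573486328, 50.68360137939453), 35.14159393310547) 2814 0.11534410636872394
```

View pics/w10.png

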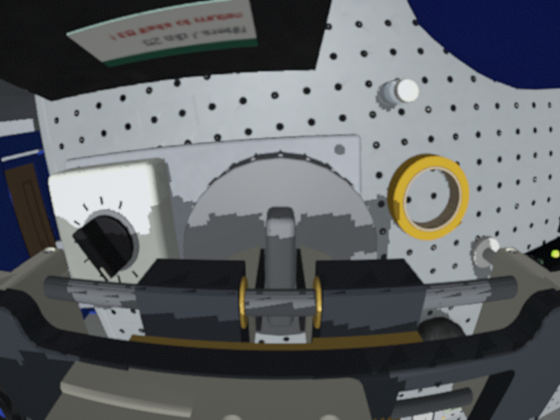

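Lid sits level at about 59 mm. Turning it anticlockwise.

Call:
play_rows:
  motion:
    - [-0.64, 0, 0, 0, 0, 0, -0.05]
    - [-0.64, 0, 0, 0, 0, 0, -0.13]
    - [-0.64, 0, 0, 0, 0, 0, -0.22]
    - [-0.64, 0, 0, 0, 0, 0, -0.31]
    - [-0.64, 0, 0, 0, 0, 0, -0.4]
    - [-0.64, 0, 0, 0, 0, 0, -0.49]
    - [-0.64, 0, 0, 0, 0, 0, -0.58]
    - [-0.64, 0, 0, 0, 0, 0, -0.67]
    - [-0.64, 0, 0, 0, 0, 0, -0.7]

```text
clock: 31.8
position: [0.5452, -0.3441, 0.0992]
ee_rot: [3.023, 0.848, 0.007]
force: [0.3, 0.3, 7.7]
width: 0.189
```

```bash
python3 -c "
from h import *
st();lid()"
```

```text
t 31.8 pos [ 0.5452 -0.3441  0.0992] rot [3.023 0.848 0.007] jawyaw 0.547 F [0.3 0.3 7.7] M [-0.04 -0.11 -0.4 ] w 0.189 q [ 0.78  0.63 -0.46  1.63  0.33  0.95  0.75]
lid top z 0.0835 origin 0.0515 tilt [ 0.001 -0.003] n 8466
bar ((546.1525268554688, -339.50653076171875), (42.11088943481445, 51.156517028808594), 60.7373046875) 2419 0.10707434037603251
```

Call:
play_rows:
  motion:
    - [-0.64, 0, 0, 0, 0, 0, 0.05]
    - [-0.64, 0, 0, 0, 0, 0, 0.1]
    - [-0.64, 0, 0, 0, 0, 0, 0.1]

```text
clock: 32.15
position: [0.5452, -0.3442, 0.0992]
ee_rot: [3.062, 0.695, 0.007]
force: [0.0, -0.1, 0.4]
width: 0.179
```

```bash
python3 -c "
from h import *
st();lid()"
```

```text
t 32.15 pos [ 0.5452 -0.3442  0.0992] rot [3.062 0.695 0.007] jawyaw 0.447 F [ 0.  -0.1  0.4] M [-0.04 -0.15  0.06] w 0.179 q [ 0.76  0.63 -0.43  1.64  0.31  0.94  0.67]
lid top z 0.0838 origin 0.0518 tilt [ 0.001 -0.003] n 8466
bar ((547.122314453125, -339.7904357910156), (41.49241256713867, 57.587249755859375), 48.86191177368164) 2405 0.10742808336990878
```

The lid dropped about 8 mm and a rib stops it. I'll lower the jaws on the bar, grip, and press gently to confirm the depth.

Call:
play_rows:
  motion:
    - [-0.64, 0, 0, 4, 0, 0, 0]
    - [-0.64, 0, 0, 10, 0, 0, 0]
    - [-0.64, 0, 0, 12, 0, 0, 0]
    - [-0.9, 0, 0, 12, 0, 0, 0]
    - [-0.9, 0, 0, 12, 0, 0, 0]
    - [-0.9, 0, 0, 12, 0, 0, 0]
    - [-0.9, 0, 0, 13, 0, 0, 0]
    - [-0.9, 0, 0, 14, 0, 0, 0]
    - [-0.9, 0, 0, 14, 0, 0, 0]
  force: 30

```text
clock: 33.1
position: [0.5453, -0.3442, 0.0863]
ee_rot: [3.06, 0.698, 0.007]
force: [-3.0, 0.9, 9.7]
width: 0.145
```

```bash
python3 -c "
from h import *
st();lid()"
```

```text
t 33.1 pos [ 0.5453 -0.3442  0.0863] rot [3.06  0.698 0.007] jawyaw 0.448 F [-3.   0.9  9.7] M [ 0.34  0.75 -0.03] w 0.145 q [ 0.76  0.64 -0.43  1.65  0.32  0.92  0.66]
lid top z 0.0842 origin 0.0522 tilt [-0.    -0.001] n 8987
bar ((544.623779296875, -342.2524719238281), (51.461666107177734, 48.267486572265625), 72.88648223876953) 2744 0.10775864746069493
```

Depth reads 51–52 mm rather than 48, so this may be the low part of a ramp. I'll keep turning backward with a slack grip and watch height and torque.

Call:
play_rows:
  motion:
    - [-0.64, 0, 0, 0, 0, 0, 0]
    - [-0.64, 0, 0, -4, 0, 0, 0]
    - [-0.64, 0, 0, -9, 0, 0, -0.05]
    - [-0.64, 0, 0, -10, 0, 0, -0.12]
    - [-0.64, 0, 0, -10, 0, 0, -0.19]
    - [-0.64, 0, 0, -10, 0, 0, -0.26]
    - [-0.64, 0, 0, -10, 0, 0, -0.33]
    - [-0.64, 0, 0, -10, 0, 0, -0.4]
  force: 10

```text
clock: 33.95
position: [0.5463, -0.3448, 0.0977]
ee_rot: [2.857, 1.294, 0.009]
force: [0.3, 0.3, 7.0]
width: 0.186
```

```bash
python3 -c "
from h import *
st();lid()"
```

```text
t 33.95 pos [ 0.5463 -0.3448  0.0977] rot [2.857 1.294 0.009] jawyaw 0.851 F [0.3 0.3 7. ] M [ 0.09 -0.02 -0.34] w 0.186 q [ 0.83  0.65 -0.53  1.63  0.39  0.96  1.01]
lid top z 0.0852 origin 0.0532 tilt [-0.002 -0.003] n 8778
bar ((545.7413330078125, -342.54302978515625), (52.06536865234375, 47.43395233154297), 86.46651458740234) 2578 0.1088303705288346
```

Call:
play_rows:
  motion:
    - [-0.64, -2, -1, 0, 0, 0, -0.07]
    - [-0.64, -2, -1, 0, 0, 0, -0.14]
    - [-0.64, -2, -1, 0, 0, 0, -0.21]
    - [-0.64, -2, -1, 0, 0, 0, -0.28]
    - [-0.64, -2, -1, 0, 0, 0, -0.35]
    - [-0.64, -2, -1, 0, 0, 0, -0.42]
    - [-0.64, -2, -1, 0, 0, 0, -0.49]
    - [-0.64, -2, -1, 0, 0, 0, -0.5]

```text
clock: 34.8
position: [0.5457, -0.3464, 0.0995]
ee_rot: [2.439, 1.965, 0.009]
force: [-0.9, -0.7, 9.0]
width: 0.212
```

```bash
python3 -c "
from h import *
st();lid();togo([.544,-.3437,.0977])"
```

```text
t 34.8 pos [ 0.5457 -0.3464  0.0995] rot [2.439 1.965 0.009] jawyaw 1.356 F [-0.9 -0.7  9. ] M [ 0.05 -0.12 -0.33] w 0.212 q [ 0.9   0.68 -0.66  1.63  0.48  0.99  1.45]
lid top z 0.0873 origin 0.0553 tilt [-0.005 -0.   ] n 8869
bar ((544.5857543945312, -343.7135925292969), (46.344913482666016, 52.62807083129883), 20.44229507446289) 2596 0.11101612724435461
```

Call:
play_rows:
  motion:
    - [-0.66, 2, 2, -2, 0, 0, -0.07]
    - [-0.66, 2, 2, -2, 0, 0, -0.14]
    - [-0.66, 2, 2, -2, 0, 0, -0.21]
    - [-0.66, 2, 2, -2, 0, 0, -0.28]
    - [-0.66, 2, 2, -2, 0, 0, -0.35]
    - [-0.66, 2, 2, -2, 0, 0, -0.42]
    - [-0.66, 2, 2, -2, 0, 0, -0.49]
    - [-0.66, 2, 2, -2, 0, 0, -0.5]
  force: 16

```text
clock: 35.65
position: [0.5481, -0.3451, 0.1017]
ee_rot: [1.876, 2.506, 0.005]
force: [-0.2, 0.4, 1.1]
width: 0.173
```

```bash
python3 -c "
from h import *
st();lid();togo([.544,-.3437,.0977])"
```

```text
t 35.65 pos [ 0.5481 -0.3451  0.1017] rot [1.876 2.506 0.005] jawyaw 1.857 F [-0.2  0.4  1.1] M [ 0.1  -0.06 -0.07] w 0.173 q [ 0.97  0.72 -0.78  1.61  0.57  1.04  1.88]
lid top z 0.0802 origin 0.0482 tilt [-0.001 -0.   ] n 8480
bar ((538.5369262695312, -346.95452880859375), (29.570119857788086, 50.62275695800781), 82.7959213256836) 2322 0.10395864966803486
```

The lid fell to 48.2 mm: it is in the thread start. I'll recentre the jaws, then screw clockwise.

```bash
python3 -c "
from h import *
print(togo([.544,-.3437,.087]))"
```

```text
(array([ 2.6, -3.7, 14.6]), None)
```

Call:
play_rows:
  motion:
    - [-0.55, 1, -2, 0, 0, 0, 0]
    - [-0.55, 3, -4, 5, 0, 0, 0]
    - [-0.55, 3, -4, 11, 0, 0, 0]
    - [-0.55, 3, -4, 14, 0, 0, 0]
    - [-0.55, 3, -4, 14, 0, 0, 0]
    - [-0.66, 3, -4, 14, 0, 0, 0.05]
    - [-0.66, 3, -4, 14, 0, 0, 0.1]
    - [-0.66, 3, -4, 14, 0, 0, 0.16]
    - [-0.66, 3, -4, 14, 0, 0, 0.22]
    - [-0.66, 3, -4, 14, 0, 0, 0.28]
  force: 20

```text
clock: 36.7
position: [0.5437, -0.3431, 0.0875]
ee_rot: [2.212, 2.216, 0.008]
force: [-0.4, 0.3, 0.1]
width: 0.17
```

```bash
python3 -c "
from h import *
st();lid();print(togo([.544,-.3437,.086]))"
```

```text
t 36.7 pos [ 0.5437 -0.3431  0.0875] rot [2.212 2.216 0.008] jawyaw 1.573 F [-0.4  0.3  0.1] M [ 0.11 -0.1   0.03] w 0.17 q [ 0.93  0.7  -0.71  1.64  0.53  0.98  1.62]
lid top z 0.0803 origin 0.0483 tilt [-0.001 -0.001] n 8758
bar ((543.2089233398438, -341.6470642089844), (52.31391906738281, 48.78309631347656), 47.68733596801758) 2759 0.10389779115518252
(array([-0.7,  0.3,  1.6]), None)
```

Call:
play_rows:
  motion:
    - [-0.66, -1, 0, 1, 0, 0, 0.09]
    - [-0.66, -1, 0, 1, 0, 0, 0.18]
    - [-0.66, -1, 0, 2, 0, 0, 0.27]
    - [-0.66, -1, 0, 2, 0, 0, 0.36]
    - [-0.66, -1, 0, 2, 0, 0, 0.45]
    - [-0.66, -1, 0, 2, 0, 0, 0.54]
    - [-0.66, -1, 0, 2, 0, 0, 0.63]
    - [-0.66, -1, 0, 2, 0, 0, 0.72]
    - [-0.66, -1, 0, 2, 0, 0, 0.8]

```text
clock: 37.65
position: [0.5437, -0.3436, 0.0854]
ee_rot: [2.907, 1.173, 0.014]
force: [0.1, -0.6, -2.2]
width: 0.169
```

```bash
python3 -c "
from h import *
st();lid();print(togo([.544,-.3437,.080]))"
```

```text
t 37.65 pos [ 0.5437 -0.3436  0.0854] rot [2.907 1.173 0.014] jawyaw 0.767 F [ 0.1 -0.6 -2.2] M [ 0.05 -0.14 -0.  ] w 0.169 q [ 0.81  0.65 -0.51  1.65  0.38  0.92  0.93]
lid top z 0.0772 origin 0.0452 tilt [0.003 0.   ] n 8649
bar ((543.1407470703125, -342.6029052734375), (51.384429931640625, 49.7305908203125), 2.12762713432312) 2759 0.10077193796026215
(array([0. , 0.2, 5.5]), None)
```

Call:
play_rows:
  motion:
    - [-0.66, 0, 0, 1, 0, 0, 0.08]
    - [-0.66, 0, 0, 2, 0, 0, 0.16]
    - [-0.66, 0, 0, 3, 0, 0, 0.24]
    - [-0.66, 0, 0, 4, 0, 0, 0.32]
    - [-0.66, 0, 0, 5, 0, 0, 0.4]
    - [-0.66, 0, 0, 6, 0, 0, 0.48]
    - [-0.66, 0, 0, 6, 0, 0, 0.54]
    - [-0.66, 0, 0, 6, 0, 0, 0.6]

```text
clock: 38.5
position: [0.5459, -0.3441, 0.0819]
ee_rot: [3.124, 0.257, 0.023]
force: [0.1, 0.0, 12.5]
width: 0.177
```

```bash
python3 -c "
from h import *
st();lid();print(togo([.544,-.3437,.079]))"
```

```text
t 38.5 pos [ 0.5459 -0.3441  0.0819] rot [3.124 0.257 0.023] jawyaw 0.164 F [ 0.1  0.  12.5] M [-0.19 -0.07  0.31] w 0.177 q [ 0.71  0.63 -0.35  1.66  0.26  0.88  0.42]
lid top z 0.0740 origin 0.0420 tilt [-0.001 -0.004] n 8784
bar ((545.400146484375, -342.2590637207031), (47.379730224609375, 51.894493103027344), 60.22592544555664) 2725 0.09758827103232195
(array([-1.9, -0.8,  2.8]), None)
```

Call:
play_rows:
  motion:
    - [-0.68, -2, 0, 0, 0, 0, 0.05]
    - [-0.68, -2, 0, 0, 0, 0, 0.1]
    - [-0.68, -2, 0, 0, 0, 0, 0.15]
    - [-0.68, -2, 0, 0, 0, 0, 0.2]
    - [-0.68, -2, 0, 0, 0, 0, 0.25]
    - [-0.68, -2, 0, 0, 0, 0, 0.25]
  force: 35

```text
clock: 39.15
position: [0.5441, -0.3442, 0.0818]
ee_rot: [3.134, -0.138, 0.024]
force: [0.5, 0.3, 0.4]
width: 0.157
```

```bash
python3 -c "
from h import *
st();lid();print(togo([.544,-.3437,.079]))"
```

```text
t 39.15 pos [ 0.5441 -0.3442  0.0818] rot [ 3.134 -0.138  0.024] jawyaw -0.088 F [0.5 0.3 0.4] M [-0.02 -0.07  0.06] w 0.157 q [ 0.67  0.62 -0.29  1.67  0.21  0.87  0.21]
lid top z 0.0723 origin 0.0403 tilt [0.002 0.001] n 8589
bar ((543.7741088867188, -342.7879638671875), (49.087223052978516, 51.036842346191406), 40.34416961669922) 2710 0.09582971813519847
(array([-0.2, -0.5,  2.8]), None)
```

Call:
play_rows:
  motion:
    - [-0.75, 0, 0, 0, 0, 0, 0]
    - [-0.75, 0, 0, 0, 0, 0, 0.06]
    - [-0.75, 0, 0, 0, 0, 0, 0.12]
    - [-0.75, 0, 0, 0, 0, 0, 0.18]
    - [-0.75, 0, 0, 0, 0, 0, 0.2]
  force: 40

```text
clock: 39.7
position: [0.5443, -0.3439, 0.0818]
ee_rot: [3.106, -0.445, 0.024]
force: [0.5, -0.4, 0.9]
width: 0.168
```

```bash
python3 -c "
from h import *
st();lid()"
```

```text
t 39.7 pos [ 0.5443 -0.3439  0.0818] rot [ 3.106 -0.445  0.024] jawyaw -0.285 F [ 0.5 -0.4  0.9] M [-0.1   0.04  1.28] w 0.168 q [ 0.64  0.61 -0.24  1.68  0.18  0.86  0.05]
lid top z 0.0722 origin 0.0402 tilt [ 0.004 -0.002] n 8632
bar ((543.2984008789062, -342.5098876953125), (48.14582061767578, 51.05301284790039), 35.79854965209961) 2646 0.09579970814327908
```

Torque of 1.28 N m at constant height 40.2 mm: that is the hard stop. Releasing and moving up.

Call:
play_rows:
  motion:
    - [0, 0, 0, 0, 0, 0, 0]
    - [0, 0, 0, 0, 0, 0, 0]
    - [0, 0, 0, 0, 0, 0, 0]
    - [0, 0, 0, -20, 0, 0, 0]
    - [0, 0, 0, -60, 0, 0, 0]
    - [0, 0, 0, -105, 0, 0, 0]
    - [0, 0, 0, -150, 0, 0, 0]
    - [0, 0, 0, -170, 0, 0, 0]
    - [0, 0, 0, -170, 0, 0, 0]
    - [0, 0, 0, -170, 0, 0, 0]

```text
clock: 40.75
position: [0.5416, -0.3432, 0.2517]
ee_rot: [3.106, -0.446, 0.025]
force: [1.1, -0.1, -0.3]
width: 0.5
```

```bash
python3 -c "
from h import *
st();p,C=lid('w11.png');crop(p,(130,60,430,260),'w11c.png',2.6)
rect(C,(.4155,-.331),.04,.07,.082)
wl(p,C,('dial_grip',))
togo([.4155,-.331,.16],np.radians(22.5))
"
```

```text
t 40.75 pos [ 0.5416 -0.3432  0.2517] rot [ 3.106 -0.446  0.025] jawyaw -0.285 F [ 1.1 -0.1 -0.3] M [ 0.   -0.04 -0.01] w 0.5 q [ 0.65  0.45 -0.26  1.49  0.12  1.2   0.1 ]
lid top z 0.0721 origin 0.0401 tilt [-0.001 -0.001] n 4304
bar ((543.979248046875, -343.4444885253906), (61.064056396484375, 13.051528930664062), 86.03752899169922) 773 0.09585660792177901
rect 415 [ 415.1 -330.2] long 41.7 short 12.8 longyaw 114.0 deg zmed 0.0761
dial_grip 0.61 [153. 190.  37.  37.] [ 0.42  -0.329  0.069]
 togo [-124.9   23.9   88.6] [ 0.005 -0.013 -0.678] j7 0.09
 togo [-124.9   23.9   88.6] [-0.016 -0.007  2.464] j7 0.09
```

View pics/w11c.png

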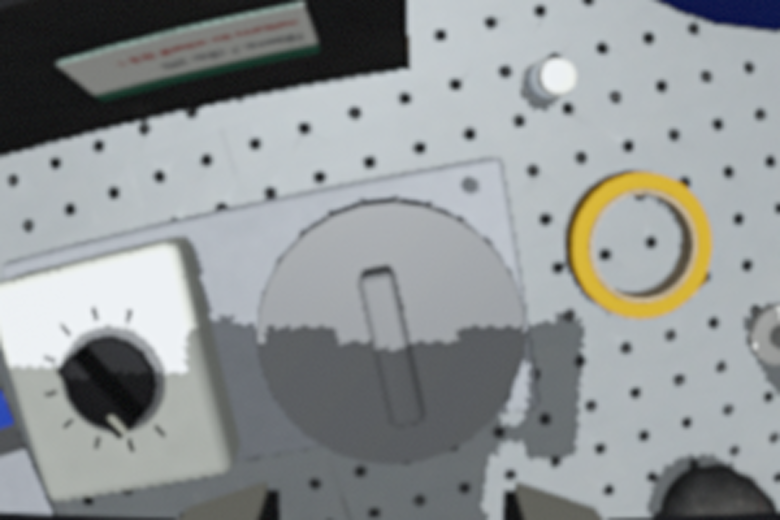

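Lid home at 40.1 mm. Dial at crop (112,383): pointer at (118,425), one tick clockwise of the first tick at (160,433), so it is at click 1. It needs 120° clockwise to reach the tick at (48,360). First I'll check body clearance to the case lid during that turn.

```bash
python3 - <<'E'
from h import *
p=shot('wrist');np.save('w11.npy',wcloud(p))
c=np.vstack([np.load(f+'.npy').reshape(-1,3) for f in('scene0','side0','w1','w2','w6','w7','w11')]);c=c[np.isfinite(c).all(1)]
m=(c[:,2]>.1)&(c[:,2]<.2)&(c[:,1]<-.13)&(c[:,0]<.64)&(c[:,0]>.3)&(c[:,1]>-.3);q=c[m]
d=np.hypot(q[:,0]-.4152,q[:,1]+.3305);i=np.argsort(d);print('case clearance at dial',d[i[[5,50,200]]],q[i[50]])
E
```

```text
case clearance at dial [0.12669351 0.12771036 0.12862696] [ 0.42493807 -0.20316145  0.10329812]
```

Call:
play_rows:
  motion:
    - [0, -20, 4, 10, 0, 0, -0.1]
    - [0, -50, 10, 25, 0.002, -0.005, -0.2]
    - [0, -80, 15, 45, 0.004, -0.01, -0.34]
    - [0, -110, 20, 65, 0.005, -0.013, -0.48]
    - [0, -125, 24, 80, 0.005, -0.013, -0.6]
    - [0, -125, 24, 88, 0.005, -0.013, -0.7]
    - [0, -125, 24, 88, 0.005, -0.013, -0.7]
    - [0, -125, 24, 88, 0.005, -0.013, -0.7]

```text
clock: 41.7
position: [0.4155, -0.3308, 0.1601]
ee_rot: [-3.074, -0.642, 0.001]
force: [0.5, 0.3, -0.7]
width: 0.501
```

```bash
python3 -c "
from h import *
st()
p=shot('wrist');C=wcloud(p);rect(C,(.4155,-.331),.04,.07,.082)
togo([.4152,-.3305,.058],np.radians(23.7))
"
```

```text
t 41.7 pos [ 0.4155 -0.3308  0.1601] rot [-3.074e+00 -6.420e-01  1.000e-03] jawyaw 0.412 F [ 0.5  0.3 -0.7] M [-0.04 -0.12 -0.07] w 0.501 q [ 0.88  0.39 -0.41  1.86  0.19  0.93  0.8 ]
rect 735 [ 414.8 -330.8] long 42.4 short 11.2 longyaw 113.9 deg zmed 0.0763
 togo [ -0.4  -0.7 102.5] [-0.     0.    -0.001] j7 0.8
 togo [ -0.4  -0.7 102.5] [0.   0.   3.14] j7 0.8
```

Call:
play_rows:
  motion:
    - [0, 0, 0, 30, 0, 0, 0]
    - [0, 0, 0, 65, 0, 0, 0]
    - [0, 0, 0, 92, 0, 0, 0]
    - [0, 0, 0, 102, 0, 0, 0]
    - [0, 0, 0, 102, 0, 0, 0]
    - [-0.5, 0, 0, 102, 0, 0, 0]
    - [-0.9, 0, 0, 102, 0, 0, 0]
    - [-0.9, 0, 0, 102, 0, 0, 0]
    - [-0.9, 0, 0, 102, 0, 0, 0]
    - [-0.9, 0, 0, 102, 0, 0, 0]
  force: 25

```text
clock: 42.75
position: [0.4148, -0.3317, 0.059]
ee_rot: [3.075, 0.642, -0.003]
force: [1.5, 2.5, 8.0]
width: 0.129
```

```bash
python3 -c "
from h import *
st()
"
```

```text
t 42.75 pos [ 0.4148 -0.3317  0.059 ] rot [ 3.075e+00  6.420e-01 -3.000e-03] jawyaw 0.412 F [1.5 2.5 8. ] M [ 0.87 -0.79  0.1 ] w 0.129 q [ 0.84  0.52 -0.36  1.96  0.28  0.71  0.72]
```

Call:
play_rows:
  motion:
    - [-0.9, 0, 0, 0, 0, 0, 0.07]
    - [-0.9, 0, 0, 0, 0, 0, 0.18]
    - [-0.9, 0, 0, 0, 0, 0, 0.29]
    - [-0.9, 0, 0, 0, 0, 0, 0.4]
    - [-0.9, 0, 0, 0, 0, 0, 0.51]
    - [-0.9, 0, 0, 0, 0, 0, 0.62]
    - [-0.9, 0, 0, 0, 0, 0, 0.73]
    - [-0.9, 0, 0, 0, 0, 0, 0.84]
    - [-0.9, 0, 0, 0, 0, 0, 0.95]
    - [-0.9, 0, 0, 0, 0, 0, 1.0]

```text
clock: 43.75
position: [0.4153, -0.3317, 0.0591]
ee_rot: [3.003, -0.917, -0.001]
force: [1.7, -0.7, -4.0]
width: 0.129
```

```bash
python3 -c "
from h import *
st();togo([.4150,-.3308,.059],-1.682)
"
```

```text
t 43.75 pos [ 0.4153 -0.3317  0.0591] rot [ 3.003e+00 -9.170e-01 -1.000e-03] jawyaw -0.593 F [ 1.7 -0.7 -4. ] M [-0.12 -0.43  0.01] w 0.129 q [ 0.64  0.49 -0.09  1.97  0.07  0.68 -0.09]
 togo [-0.8 -0.6  0.1] [ 1.000e-03 -1.000e-03  1.089e+00] j7 -0.09
 togo [-0.8 -0.6  0.1] [ 1.000e-03  1.000e-03 -2.052e+00] j7 -0.09
```

Call:
play_rows:
  motion:
    - [-0.9, 0, 0, 0, 0, 0, 0.1]
    - [-0.9, 0, 0, 0, 0, 0, 0.22]
    - [-0.9, 0, 0, 0, 0, 0, 0.34]
    - [-0.9, 0, 0, 0, 0, 0, 0.46]
    - [-0.9, 0, 0, 0, 0, 0, 0.58]
    - [-0.9, 0, 0, 0, 0, 0, 0.7]
    - [-0.9, 0, 0, 0, 0, 0, 0.82]
    - [-0.9, 0, 0, 0, 0, 0, 0.94]
    - [-0.9, 0, 0, 0, 0, 0, 1.05]
    - [-0.9, 0, 0, 0, 0, 0, 1.09]

```text
clock: 44.75
position: [0.4155, -0.3322, 0.0591]
ee_rot: [2.088, -2.346, 0.002]
force: [0.2, -3.0, -3.3]
width: 0.131
```

```bash
python3 -c "
from h import *
st();togo([.4150,-.3308,.059],-1.682)
"
```

```text
t 44.75 pos [ 0.4155 -0.3322  0.0591] rot [ 2.088e+00 -2.346e+00  2.000e-03] jawyaw -1.687 F [ 0.2 -3.  -3.3] M [-0.47 -0.14  0.06] w 0.131 q [ 0.42  0.49  0.21  1.99 -0.15  0.67 -0.96]
 togo [-1.3  0.6  0.1] [ 0.    -0.002 -0.005] j7 -0.96
 togo [-1.3  0.6  0.1] [-3.000e-03 -0.000e+00  3.137e+00] j7 -0.96
```

Now release, rise and check.

Call:
play_rows:
  motion:
    - [-0.3, 0, 0, 0, 0, 0, 0]
    - [0, 0, 0, 0, 0, 0, 0]
    - [0, 0, 0, 0, 0, 0, 0]
    - [0, 0, 0, -20, 0, 0, 0]
    - [0, 0, 0, -60, 0, 0, 0]
    - [0, 0, 0, -105, 0, 0, 0]
    - [0, 0, 0, -150, 0, 0, 0]
    - [0, 0, 0, -180, 0, 0, 0]
    - [0, 0, 0, -190, 0, 0, 0]
    - [0, 0, 0, -190, 0, 0, 0]

```text
clock: 45.75
position: [0.4161, -0.3322, 0.2504]
ee_rot: [2.089, -2.346, 0.006]
force: [-0.3, 0.3, -0.4]
width: 0.496
```

```bash
python3 -c "
from h import *
st();p,C=lid('w12.png')
rect(C,(.4155,-.331),.04,.07,.082)
wl(p,C,('dial_grip','lid','vial','screwdriver','tee','clamp_a'),1)
l,t,w,h=[r for r in arm.look_for(p,'dial_grip')][0]['box'];u=int((l+w/2)*560);v=int((t+h/2)*420)
crop(p,(max(0,u-80),max(0,v-70),min(560,u+80),min(420,v+70)),'w12c.png',4.5)
"
```

```text
t 45.75 pos [ 0.4161 -0.3322  0.2504] rot [ 2.089 -2.346  0.006] jawyaw -1.686 F [-0.3  0.3 -0.4] M [0.07 0.02 0.04] w 0.496 q [ 0.36  0.26  0.27  1.78 -0.07  1.1  -1.03]
lid top z 0.0721 origin 0.0401 tilt [0. 0.] n 4696
bar ((544.093505859375, -343.4708557128906), (61.14766311645508, 14.868341445922852), 86.46265411376953) 924 0.09574542439575345
rect 404 [ 415.  -330.8] long 41.7 short 10.8 longyaw 174.8 deg zmed 0.0764
dial_grip 0.7 [259. 168.  40.  45.] [ 0.416 -0.33   0.076]
lid 0.85 [221.  18. 111. 102.] [ 0.539 -0.342  0.096]
vial 0.58 [186.   0.  24.  19.] [ 0.636 -0.261  0.034]
screwdriver 0.77 [ 67. 232.  36.  14.] [ 0.368 -0.036  0.021]
```

View pics/w12c.png

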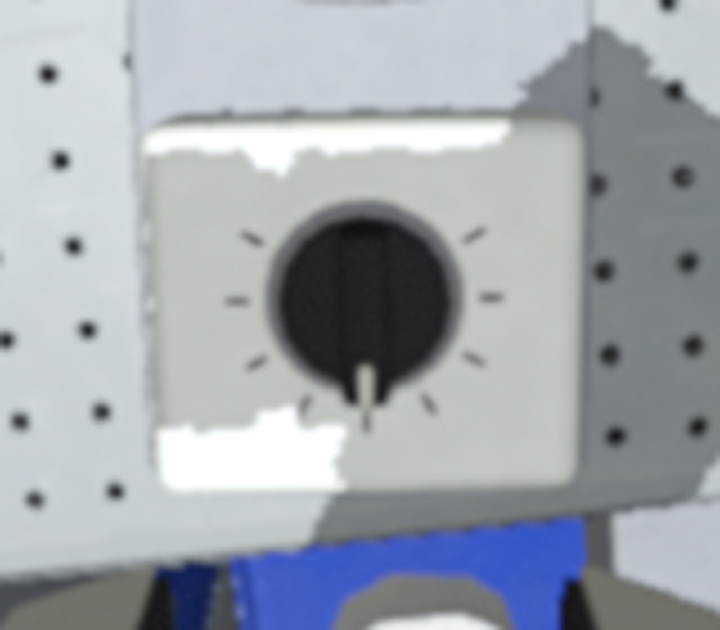

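The pointer line, at (367,425), is on the middle of nine ticks, which makes it click 4, not 5. My first count was off by one through parallax. I'll settle it physically: regrip, turn back to the end stop, feel it, then count from there.

Call:
play_rows:
  motion:
    - [0, 0, 0, 40, 0, 0, 0]
    - [0, 0, 0, 90, 0, 0, 0]
    - [0, 0, 0, 140, 0, 0, 0]
    - [0, 0, 0, 175, 0, 0, 0]
    - [0, 0, 0, 191, 0, 0, 0]
    - [0, 0, 0, 191, 0, 0, 0]
    - [-0.5, 0, 0, 191, 0, 0, 0]
    - [-0.9, 0, 0, 191, 0, 0, 0]
    - [-0.9, 0, 0, 191, 0, 0, 0]
    - [-0.9, 0, 0, 191, 0, 0, 0]
  force: 20

```text
clock: 47.15
position: [0.4154, -0.332, 0.0581]
ee_rot: [2.088, -2.345, 0.002]
force: [0.6, -0.2, 1.0]
width: 0.2
```

Call:
play_rows:
  motion:
    - [-0.9, 0, 0, 0, 0, 0, -0.1]
    - [-0.9, 0, 0, 0, 0, 0, -0.22]
    - [-0.9, 0, 0, 0, 0, 0, -0.34]
    - [-0.9, 0, 0, 0, 0, 0, -0.46]
    - [-0.9, 0, 0, 0, 0, 0, -0.58]
    - [-0.9, 0, 0, 0, 0, 0, -0.7]
    - [-0.9, 0, 0, 0, 0, 0, -0.82]
    - [-0.9, 0, 0, 0, 0, 0, -0.94]
    - [-0.9, 0, 0, 0, 0, 0, -1.0]
    - [-0.9, 0, 0, 0, 0, 0, -1.0]

```text
clock: 48.15
position: [0.4153, -0.3318, 0.0584]
ee_rot: [2.957, -1.056, 0.0]
force: [-0.3, 2.0, 0.6]
width: 0.131
```

```bash
python3 -c "
from h import *
st();togo([.4150,-.3315,.059],.412)
"
```

```text
t 48.15 pos [ 0.4153 -0.3318  0.0584] rot [ 2.957 -1.056  0.   ] jawyaw -0.686 F [-0.3  2.   0.6] M [ 0.38  0.08 -0.01] w 0.131 q [ 0.62  0.49 -0.07  1.98  0.05  0.67 -0.16]
 togo [-0.4 -0.  -0.6] [ 0.002  0.    -1.098] j7 -0.16
 togo [-0.4 -0.  -0.6] [ 0.000e+00 -2.000e-03  2.044e+00] j7 -0.16
```

Call:
play_rows:
  motion:
    - [-0.9, 0, 0, 0, 0, 0, -0.1]
    - [-0.9, 0, 0, 0, 0, 0, -0.22]
    - [-0.9, 0, 0, 0, 0, 0, -0.34]
    - [-0.9, 0, 0, 0, 0, 0, -0.46]
    - [-0.9, 0, 0, 0, 0, 0, -0.58]
    - [-0.9, 0, 0, 0, 0, 0, -0.7]
    - [-0.9, 0, 0, 0, 0, 0, -0.82]
    - [-0.9, 0, 0, 0, 0, 0, -0.94]
    - [-0.9, 0, 0, 0, 0, 0, -1.04]
    - [-0.9, 0, 0, 0, 0, 0, -1.06]

```text
clock: 49.15
position: [0.4149, -0.3317, 0.0584]
ee_rot: [3.086, 0.584, -0.002]
force: [-0.9, 0.7, -1.1]
width: 0.129
```

```bash
python3 -c "
from h import *
st()
"
```

```text
t 49.15 pos [ 0.4149 -0.3317  0.0584] rot [ 3.086e+00  5.840e-01 -2.000e-03] jawyaw 0.374 F [-0.9  0.7 -1.1] M [0.25 0.15 0.  ] w 0.129 q [ 0.83  0.52 -0.35  1.96  0.27  0.71  0.69]
```

Call:
play_rows:
  motion:
    - [-0.9, 0, 0, 0, 0, 0, -0.04]
    - [-0.9, 0, 0, 0, 0, 0, -0.08]
    - [-0.9, 0, 0, 0, 0, 0, -0.12]
    - [-0.9, 0, 0, 0, 0, 0, -0.14]

```text
clock: 49.55
position: [0.4149, -0.3318, 0.0585]
ee_rot: [3.038, 0.795, -0.002]
force: [-0.4, 1.3, -2.1]
width: 0.134
```

```bash
python3 -c "
from h import *
st()
"
```

```text
t 49.55 pos [ 0.4149 -0.3318  0.0585] rot [ 3.038e+00  7.950e-01 -2.000e-03] jawyaw 0.512 F [-0.4  1.3 -2.1] M [ 0.22 -0.21 -0.48] w 0.134 q [ 0.86  0.52 -0.39  1.96  0.29  0.72  0.81]
```

The end stop shows as −0.48 N m at about the starting angle, so the dial started at click 0. The fifth click is 150° clockwise, at jaw yaw −2.206.

Call:
play_rows:
  motion:
    - [-0.9, 0, 0, 0, 0, 0, 0.1]
    - [-0.9, 0, 0, 0, 0, 0, 0.22]
    - [-0.9, 0, 0, 0, 0, 0, 0.34]
    - [-0.9, 0, 0, 0, 0, 0, 0.46]
    - [-0.9, 0, 0, 0, 0, 0, 0.58]
    - [-0.9, 0, 0, 0, 0, 0, 0.7]
    - [-0.9, 0, 0, 0, 0, 0, 0.82]
    - [-0.9, 0, 0, 0, 0, 0, 0.94]
    - [-0.9, 0, 0, 0, 0, 0, 1.06]
    - [-0.9, 0, 0, 0, 0, 0, 1.1]

```text
clock: 50.55
position: [0.4152, -0.3318, 0.0585]
ee_rot: [3.002, -0.921, 0.0]
force: [1.4, -0.1, -4.3]
width: 0.131
```

Call:
play_rows:
  motion:
    - [-0.9, 0, 0, 0, 0, 0, 0.1]
    - [-0.9, 0, 0, 0, 0, 0, 0.22]
    - [-0.9, 0, 0, 0, 0, 0, 0.34]
    - [-0.9, 0, 0, 0, 0, 0, 0.46]
    - [-0.9, 0, 0, 0, 0, 0, 0.58]
    - [-0.9, 0, 0, 0, 0, 0, 0.7]
    - [-0.9, 0, 0, 0, 0, 0, 0.82]
    - [-0.9, 0, 0, 0, 0, 0, 0.94]
    - [-0.9, 0, 0, 0, 0, 0, 1.06]
    - [-0.9, 0, 0, 0, 0, 0, 1.1]

```text
clock: 51.55
position: [0.4153, -0.3322, 0.0585]
ee_rot: [2.07, -2.361, 0.003]
force: [-0.1, -2.0, -5.1]
width: 0.127
```

```bash
python3 -c "
from h import *
st();togo([.4150,-.3315,.059],-2.206)
"
```

```text
t 51.55 pos [ 0.4153 -0.3322  0.0585] rot [ 2.07  -2.361  0.003] jawyaw -1.702 F [-0.1 -2.  -5.1] M [-0.29 -0.04  0.06] w 0.127 q [ 0.41  0.5   0.21  1.99 -0.16  0.67 -0.97]
 togo [-0.6  0.4 -0.5] [-0.001 -0.003  0.504] j7 -0.97
 togo [-0.6  0.4 -0.5] [ 3.000e-03 -1.000e-03 -2.638e+00] j7 -0.97
```

Call:
play_rows:
  motion:
    - [-0.9, 0, 0, 0, 0, 0, 0.1]
    - [-0.9, 0, 0, 0, 0, 0, 0.2]
    - [-0.9, 0, 0, 0, 0, 0, 0.3]
    - [-0.9, 0, 0, 0, 0, 0, 0.4]
    - [-0.9, 0, 0, 0, 0, 0, 0.48]
    - [-0.9, 0, 0, 0, 0, 0, 0.5]
    - [-0.9, 0, 0, 0, 0, 0, 0.5]

```text
clock: 52.25
position: [0.4153, -0.3323, 0.0585]
ee_rot: [1.421, -2.8, 0.004]
force: [-0.5, -1.4, -3.8]
width: 0.127
```

Call:
play_rows:
  motion:
    - [-0.3, 0, 0, 0, 0, 0, 0]
    - [0, 0, 0, 0, 0, 0, 0]
    - [0, 0, 0, 0, 0, 0, 0]
    - [0, 0, 0, -20, 0, 0, 0]
    - [0, 0, 0, -60, 0, 0, 0]
    - [0, 0, 0, -105, 0, 0, 0]
    - [0, 0, 0, -150, 0, 0, 0]
    - [0, 0, 0, -180, 0, 0, 0]
    - [0, 0, 0, -190, 0, 0, 0]
    - [0, 0, 0, -190, 0, 0, 0]

```text
clock: 53.25
position: [0.416, -0.3321, 0.2498]
ee_rot: [-1.423, 2.801, -0.008]
force: [0.4, -0.1, -0.8]
width: 0.499
```

```bash
python3 -c "
from h import *
st();p,C=lid('w13.png')
rect(C,(.4155,-.331),.04,.07,.082)
wl(p,C,('vial','screwdriver','tee','clamp_a'),2)
p2=shot('scene');looks(p2,('clamp_a','tee','screwdriver','vial','lid'))
l,t,w,h=[r for r in arm.look_for(p,'dial_grip')][0]['box'] if 0 else (0,0,1,1)
cv2.imwrite('pics/w13v.png',cv2.resize(p['img'][:270],(800,386),interpolation=cv2.INTER_CUBIC))
"
```

```text
t 53.25 pos [ 0.416  -0.3321  0.2498] rot [-1.423  2.801 -0.008] jawyaw -2.202 F [ 0.4 -0.1 -0.8] M [0.12 0.03 0.02] w 0.499 q [ 0.21  0.27  0.45  1.8  -0.13  1.1  -1.49]
lid top z 0.0721 origin 0.0401 tilt [0.    0.001] n 4551
bar ((544.0474243164062, -344.0553283691406), (62.149688720703125, 14.847789764404297), 86.22621154785156) 892 0.09579713470214515
rect 416 [ 414.7 -330.9] long 41.9 short 11.0 longyaw 145.9 deg zmed 0.0763
vial 0.57 [112.  66.  30.  18.] [ 0.637 -0.262  0.034]
screwdriver 0.94 [315 245  44  28] [ 0.354 -0.058  0.018]
screwdriver 0.64 [385 185  17  14] [ 0.412 -0.322  0.063]
vial 0.39 [313 243  47  29] [ 0.354 -0.059  0.02 ]
lid 0.71 [348 157  36  31] [ 0.519 -0.331  0.072]
lid 0.66 [388 183  12  16] [ 0.409 -0.321  0.071]
```

View pics/w13v.png

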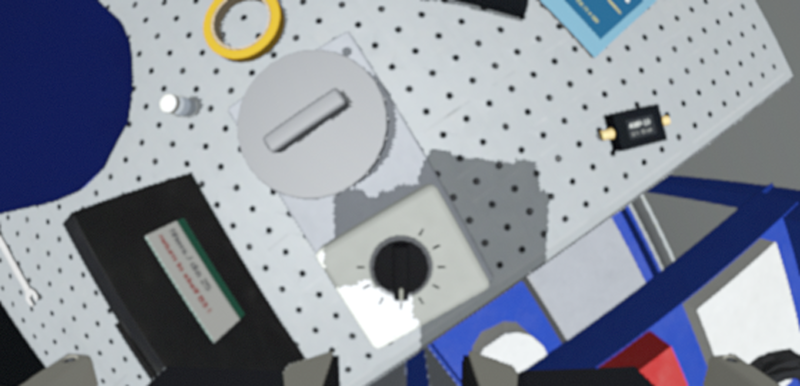

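```bash
python3 -c "
from h import *
print(arm.sign_off())"
```

```text
the job is handed in; nothing more can be done
None
```

The job is handed in at about 53 s of robot time, well under the 210 s limit. All three parts are in the pot, the lid is screwed home and the dial is at its fifth click.

- **Parts:** Both fork clamps and the tee went into the pot, where the wrist camera saw all three below the rim. The last pictures found none left on the worktop.
- **Lid:** I turned it backward until it dropped to 48 mm in the thread start, then screwed it clockwise to the hard stop. The stop showed as 1.3 N m of torque with the height no longer changing. The final reading was level at 40.1 mm (40 is home), and the lid bar kept its angle afterwards.
- **First drop of the lid:** It first dropped to about 52 mm. That was not the thread start: turning on, it climbed to about 55 mm before falling to 48 mm.
- **Dial:** I first misread its starting click and set it to click 4. A picture showed this, so I turned it back, felt the end stop (−0.48 N m) and then turned 150° clockwise. The final bar angle read 145.9° against about 144° expected, within what the camera can tell and far less than half a click.
- **Other things:** The vial and screwdriver were not touched. The vial reads where it started; the screwdriver was only read roughly, about 1 to 2 cm from its first reading.

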